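# Lay the turner's gouges in the sloping rest

### The job

Take the gouge with the green knob and the gouge with the orange knob off their hooks on the leaning rack and lay each one gently in the lane of the sloping rest marked with its own colour: in both V notches, blade down the slope with its tip close to the stop board, knob at the high end. Leave the black-knobbed gouge hanging, do not disturb the gouge already in the rest, the vase or the oil bottle, and never drop a gouge on the bench.

Things in the scene. Friction and masses are not known exactly. Their poses are not given: they have to be found in the camera images.
- rack: Fixed wooden rack 320 mm wide, 285 tall, leaning back 20 degrees. Origin on the bench under its middle; x from front (hooks) to back, y along the hook rail, z up. Hooks at y = -75, 0, 75 mm. A hung gouge leans its blade on a low steel rod; its axis is tilted 20 degrees (knob to +x), its origin at x = 0, z = 175 mm. Legs, 16 mm wide, at y = +-145 mm, 40 mm deep.
- rack_hook (a point): Middle hook, where the knob of a hung gouge rests: level with the tops of the prongs, 251 mm above the bench. Each hook is two parallel steel prongs 8 mm thick, 26 mm apart, standing 64 mm out from the rail to the front and rising at 20 degrees, ends turned up 6 mm above the tops. The neck hangs between them.
- rest: Fixed wooden rest, base 250 x 235 mm, sloping at 30 degrees. Origin on the bench under its middle; x horizontal, towards the high end, y across, z up. Three lanes along x at y = -70, 0, 70 mm. A gouge laid right rises at 30 degrees towards +x in its lane's middle plane, origin at x = 0, z = 115 mm. Side panels at y = +-105 mm, below the gouges.
- rest_mid (a point): Place of the origin of a gouge laid right in the middle lane. Each lane has two 90 degree V notches 10 mm long, 42 mm wide at the mouth: one 37 mm up the slope from here (carries the handle), one 65 mm down (carries the blade).
- rest_stop (a point): Point in the middle lane on the up-slope face of the stop board, a 50 mm high board across the low end, 112 mm down the slope from rest_mid: 12 mm beyond the tip of a gouge laid right.
- mark_green: Green block 44 x 20 x 12 mm on the stop board at the low end of the lane for the green gouge. Its origin is not at the block but on the bench under the lane's middle: x = 0 of the rest, at the lane's y; axes parallel to the rest's.
- mark_orange: Orange block, the same, for the orange gouge's lane; origin likewise.
- gouge_green: To move: loose wood-turning gouge, pale wooden handle, green knob, 199 mm long, about 160 g. Origin on its axis, z along it from blade to knob: knob (40 mm diameter) z 81 to 99 mm, neck (16) 55 to 81, octagonal handle (24 over flats) -29 to 55, ferrule (20) -41 to -29, steel blade (10) down to -100. Starts hanging in one of the rack's hooks, knob up, z tilted 20 degrees to the rack's +x.
- gouge_orange: To move: loose wood-turning gouge, pale wooden handle, orange knob, 199 mm long, about 160 g. Origin on its axis, z along it from blade to knob: knob (40 mm diameter) z 81 to 99 mm, neck (16) 55 to 81, octagonal handle (24 over flats) -29 to 55, ferrule (20) -41 to -29, steel blade (10) down to -100. Starts hanging in one of the rack's hooks, knob up, z tilted 20 degrees to the rack's +x.
- gouge_green_tip (a point): Blade tip of the green gouge.
- gouge_green_knob (a point): Centre of the end face of the green knob.
- gouge_orange_tip (a point): Blade tip of the orange gouge.
- gouge_orange_knob (a point): Centre of the end face of the orange knob.
- gouge_black: Bystander: loose gouge of the same shape and size, dark handle, black knob, hanging in the remaining hook; stays there.
- parked: Bystander: loose gouge of the same shape and size, dark handle, white knob, already lying in the unmarked lane of the rest; stays there.
- vase: Bystander: loose turned wooden vase, 64 mm diameter, 125 mm tall, standing; origin under its foot.
- oil: Bystander: loose amber oil bottle, 60 mm diameter, 150 mm tall, standing; origin under its foot.
There are look-alikes about, which are no part of the job. What is shaped like the gouge_green but blue or purple is not meant.

How it is judged (in metres and radians):
At the end, for the whole second after the job is handed in: Each gouge lies at rest in both notches of its own colour's lane: knob up the 30 degree slope (within about 5 degrees), tip and knob within 10 mm of the lane's middle plane, origin within 20 mm of its place along the lane (tip from touching to about 30 mm off the stop board) (x of gouge_green in the frame of mark_green between -0.02 and 0.022 m and z of gouge_green in the frame of mark_green between 0.095 and 0.135 m and y of gouge_green_tip in the frame of mark_green between -0.01 and 0.01 m and y of gouge_green_knob in the frame of mark_green between -0.01 and 0.01 m and angle between gouge_green's own z axis and vertical between 0.957 and 1.137 rad and contact force between each of gouge_green, gouge_orange and rest above 0.3 N and linear speed of each of gouge_green, gouge_orange below 0.02 m/s and angular speed of each of gouge_green, gouge_orange below 0.2 rad/s and x of gouge_orange in the frame of mark_orange between -0.02 and 0.022 m and z of gouge_orange in the frame of mark_orange between 0.095 and 0.135 m and y of gouge_orange_tip in the frame of mark_orange between -0.01 and 0.01 m and y of gouge_orange_knob in the frame of mark_orange between -0.01 and 0.01 m and angle between gouge_orange's own z axis and vertical between 0.957 and 1.137 rad).
It fails at once if the black-knobbed gouge was moved by more than 20 mm (distance of gouge_black from where it was at the start of the episode above 0.02 m).
It fails at once if the parked gouge was moved by more than 12 mm (distance of parked from where it was at the start of the episode above 0.012 m).
It fails at once if the vase or the oil bottle was moved by more than 20 mm (distance of any of vase, oil from where it was at the start of the episode above 0.02 m).
It fails at once if a gouge was dropped to the bench (blade tip or knob within 20 mm of it) (height (world z) of any of gouge_green_tip, gouge_green_knob, gouge_orange_tip, gouge_orange_knob below 0.02 m).
It fails at once if a gouge was slammed into the rest (over 40 N) (contact force between any of gouge_green, gouge_orange and rest above 40 N).
It also fails if it takes over 72 s, if anything falls off the work surface, if the arm or the gripper's body presses on something with over 40 N, if the wrist force passes 120 N, or if a joint passes its speed limit or range.

### The arm

A 6-joint arm with a two-finger parallel gripper is mounted at the origin on the work surface. World frame = base frame: x ahead of the robot, y to its left, z up, the work surface at z = 0. Lengths are in mm, angles in rad, forces in N, time in s.
With the tool pointing down it reaches from about 325 to 925 mm from the base axis. Payload 3.1 kg.
Tool frame: the origin (TCP) lies where the fingers leave the gripper's body, on its centre line; the fingertips stand env.nose_length ahead of it and the grasp point (between the pads) lies 54 mm ahead of it (env.nose_length is the distance from the TCP to the fingertips, in mm); y points along the fingers, z is the direction in which the jaws open and shut, and the axes are right-handed (so a half turn about y gives the same grasp; the last joint's range is limited). The gripper opens to 85 mm and grips with 20 to 120 N. Pads are 22 mm wide; open, the fingers measure 114 mm over their backs; the gripper's body (76 mm by 85 mm) begins 54 mm behind the grasp point. The pads swing forward as they close: fully open they stand 13 mm farther back than shut.
Start: joints at [-1.355, 0.217, 1.613, -0, 1.311, -0.112], TCP at [201.247, -591.726, 303.9] pointing down, gripper open.
Joint ranges: [-2.75, 2.75], [-0.78, 2.1], [0.31, 2.55], [-1.13, 4.27], [0.13, 2.63], [-2.58, 2.58]. Speed limits (rad/s): [2.79, 2.79, 3.14, 3.14, 3.14, 3.14].

### API

Orientations are given as a unit quaternion [w, x, y, z].
In Python, from bench import env, imaging gives the robot as it stands.
- The arm moves only by the tool step_arm, never from a script. Its arguments are lists of equal length, an entry for each row: "linear": the shift along the tool's x, y, z each as a share of 400 mm, from -1 to 1, a list of three; "twist": the turn, a rotation vector about the tool's x, y, z each as a share of 60 degrees, from -1 to 1, a list of three; "jaw": the opening, from 0 (shut) to 1 (fully open). A call has 1 to 8 rows; each row is the pose to reach, as a shift and turn from the pose commanded when the call began, along the tool's axes at that moment; what a row does not reach only later rows make up. A row lasts 1/12 s, in which the tool goes at most 41.7 mm and 7.16 degrees, less where a joint would pass 70% of its speed; a pose out of reach is approached as far as the arm can. A call with a number of a shift or a turn outside -1 to 1 is refused whole. A call with a gripper value outside its range is refused whole. The fingers move at their own pace and stop on an object; the grip force is fixed at half the most. Time passes only in rows, so rows that repeat a pose let the fingers close. It gives the time, the measured TCP pose, the force and the opening at its end, in the units of the state.
- env.observe(): the state, without advancing time (a new reading comes with each control period).
- imaging.capture(name): name is "scene" or "top" or "wrist"; returns (picture, depth): 420x560x3 uint8, red, green, blue; 420x560 float32, mm along the optical axis (not along the pixel's ray), 0 where there is no reading.
- imaging.get_calibration(name): a dict with "intrinsics" (3x3 intrinsics, pixels), "xyz" and "orientation" of the camera in the world. Camera axes: x right, y down, z forward; pixel columns grow to the right and rows downward; lengths in mm; the calibration is good to about 2 mm. A picture is of the moment at which its call begins: read the wrist's pose just before it. get_calibration takes no time and is no camera call; for the wrist camera it gives the pose at the moment of the call.
- env.hand_in(): hands the job in, once; it reports no verdict.
The state is a dict: "t": time; "joint_positions": joint angles; "qvel": joint speeds; "joint_efforts": joint torques, N m; "tcp_pos": TCP position; "orientation": TCP orientation; "contact_force": force on the tool from outside, world axes, zero at the start; "moment": the same for the moment, N m; "width": finger opening in mm.
Only numpy, scipy, OpenCV 4.12 (cv2) and the standard library are available. Lean on these libraries where they do the work, as an engineer would, in place of code of your own. Each camera call takes 0.05 s, during which the arm holds its last target. There are 200 camera calls.

## Working session

There is one attempt and no reset: what is moved stays moved. The work goes in short steps, Python scripts to look and compute and a tool call to move; the robot and the scene stay as the last step left them, time stands still between calls to the robot, and variables do not carry over. Pictures are saved under pics/ and viewed, about 8 in all and at most 12, crops included, and the job is handed in when it is done.

Besides the shell and the picture viewer there is one more tool, called after "Call:" as name(argument=value, ...) on one line, values as JSON. step_arm: Moves the arm, as the interface text tells. Shift numbers are shares of 400 mm and turn numbers shares of 60 degrees, none past 1 either way. Its arguments: {"type":"object","properties":{"linear":{"type":"array"},"twist":{"type":"array"},"jaw":{"type":"array"}},"required":["linear","twist","jaw"]}

```bash
mkdir -p pics; ls; python3 - <<'E'
from bench import env, imaging
import cv2,numpy as np
print(env.observe(), env.nose_length)
for n in ("scene","top"):
    p,d=imaging.capture(n); cv2.imwrite(f"pics/{n}0.png",p[:,:,::-1]); np.savez(f"pics/{n}0.npz",p=p,d=d); print(n,imaging.get_calibration(n))
E
```

```text
pics
{'t': 0.0, 'joint_positions': array([-1.35520575e+00,  2.17754792e-01,  1.61495063e+00, -5.50261973e-06,
        1.31129536e+00, -1.12229001e-01]), 'qvel': array([ 0.00142936,  0.00051017, -0.00023943, -0.00092287, -0.00061656,
       -0.00014973]), 'joint_efforts': array([-1.69774368e-03, -3.96846700e+01, -3.03851902e+01, -2.16721282e-04,
        9.68611857e-03, -2.05341493e-06]), 'tcp_pos': array([ 201.09994619, -591.07693736,  302.5590577 ]), 'orientation': array([ 0.11533799, -0.11542971,  0.69847889, -0.69677856]), 'contact_force': array([ 0.29567973,  1.11037601, -0.43193629]), 'moment': array([-0.03100672,  0.02616508,  0.04613812]), 'width': 85.35035823017937} 72.6
scene {'intrinsics': array([[494.32930097,   0.        , 273.70551373],
       [  0.        , 494.32930097, 210.33131545],
       [  0.        ,   0.        ,   1.        ]]), 'xyz': array([1125.72862109,  866.69088143,  802.2563044 ]), 'orientation': array([-0.13638995,  0.25721944,  0.83528121, -0.46641316])}
top {'intrinsics': array([[528.82566469,   0.        , 280.11605857],
       [  0.        , 528.82566469, 214.09009449],
       [  0.        ,   0.        ,   1.        ]]), 'xyz': array([ 430.27971428,   11.26491064, 1310.44429887]), 'orientation': array([ 0.03216117, -0.69841943,  0.71363677, -0.04357207])}
```

View pics/scene0.png

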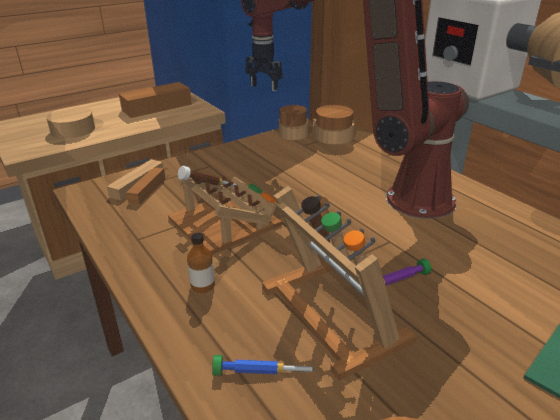

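View pics/top0.png

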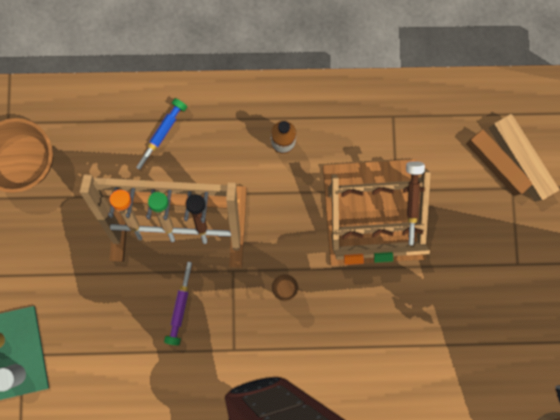

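The scene view shows the rack (black 312,205; green 331,221; orange 354,240) and the rest behind the oil bottle. The top view shows orange (120,198), green (158,201) and black (196,204) knobs. The marks are orange (354,259) and green (383,257), the parked gouge is in the right lane, the vase is at (285,288) and the oil at (284,135).

```bash
cat > h.py <<'E'
from bench import env, imaging
import cv2,numpy as np
from scipy.spatial.transform import Rotation as R
def rot(q): return R.from_quat(np.r_[q[1:],q[0]])
def cloud(d,c):
    K=c["intrinsics"]; v,u=np.indices(d.shape)
    P=np.dstack([(u-K[0,2])*d/K[0,0],(v-K[1,2])*d/K[1,1],d])
    return P@rot(c["orientation"]).as_matrix().T+c["xyz"]
def proj(P,c):
    Q=(np.atleast_2d(P)-c["xyz"])@rot(c["orientation"]).as_matrix(); K=c["intrinsics"]
    return (Q@K.T)[:,:2]/Q[:,2:]
E
python3 - <<'E'
from h import *
for n in("top","scene"):
    z=np.load(f"pics/{n}0.npz");p,d=z['p'],z['d'];c=imaging.get_calibration(n);C=cloud(d,c)
    hsv=cv2.cvtColor(p,cv2.COLOR_RGB2HSV)
    for nm,lo,hi in(("green",(50,130,50),(80,255,255)),("orange",(5,225,170),(14,255,255)),("white",(0,0,190),(180,40,255)),("black",(0,0,0),(180,255,45))):
        m=cv2.inRange(hsv,np.array(lo),np.array(hi)); m[d==0]=0
        k,l,s,ce=cv2.connectedComponentsWithStats(m)
        for i in range(1,k):
            if s[i,4]>35 and s[i,4]<2500:
                q=C[l==i]; print(n,nm,ce[i].round(1),s[i,4],"med",np.median(q,0).round(1),"top",np.percentile(q[:,2],[50,90]).round())
    if n=="top":
        for nm,px in dict(rod=[(120,230),(135,230),(180,231),(220,232),(228,233)],rail=[(140,184),(178,186),(215,188)],vase=[(285,288)],oil=[(284,127)],stop=[(330,259),(354,259),(383,257),(405,254),(425,252)],restbars=[(345,190),(380,188),(345,235),(372,233),(395,230)],rackleg=[(92,200),(234,215)],sides=[(336,190),(426,185)]).items():
            print(nm,[C[v,u].round(0).tolist() for u,v in px])
E
```

```text
top green [179.  104.2] 80 med [846.  232.6  35.2] top [35. 39.]
top green [157.8 201.5] 282 med [571.9 235.8 266.1] top [266. 270.]
top green [383.1 256.9] 129 med [ 457.1 -247.3   80.7] top [81. 85.]
top green [171.9 340.3] 86 med [273.5 250.7  35.7] top [36. 40.]
top orange [122.8 204.6] 43 med [565.3 301.7 268. ] top [268. 273.]
top orange [353.5 259.9] 56 med [ 451.7 -178.1   81.5] top [82. 86.]
top white [417.1 169.3] 101 med [ 644.6 -309.5  175.2] top [175. 179.]
top white [  5.1 379.3] 228 med [199.8 622.4  67.9] top [68. 71.]
top black [283.3 127. ] 83 med [751.9 -20.  148.1] top [148. 151.]
top black [195.3 204. ] 274 med [565.9 161.6 266.3] top [266. 271.]
top black [255.3 385. ] 333 med [222.8  46.6 308.4] top [308. 330.]
top black [257.  400.3] 151 med [219.9  41.9 403. ] top [403. 485.]
top black [286.6 401.2] 38 med [231.6  -7.9 476.1] top [476. 492.]
top black [267.6 404.2] 120 med [224.8  23.4 462.4] top [462. 490.]
top black [305.7 412.8] 104 med [236.4 -30.3 563.6] top [564. 584.]
top black [280.7 415.9] 71 med [228.8   3.2 547.3] top [547. 561.]
rod [[531.0, 356.0
[... 808 characters left out ...]
248.5   5.3] 118 med [ 259.4 -573.5  527.6] top [528. 541.]
scene black [297.9   4.3] 86 med [ 184.7 -417.8  542.3] top [542. 552.]
scene black [418.5  16.7] 203 med [177.6  48.7 575.3] top [575. 604.]
scene black [455.6  39.7] 1202 med [-696.  -478.4  304.7] top [305. 368.]
scene black [421.1  55. ] 188 med [173.4  68.1 491.2] top [491. 518.]
scene black [516.7  46.1] 103 med [-807.9 -279.4  304.4] top [304. 314.]
scene black [263.8  62.4] 771 med [ 209.9 -564.2  335.3] top [335. 391.]
scene black [423.8  99.3] 256 med [167.9  92.9 387.5] top [387. 430.]
scene black [391.5 133.8] 790 med [223.4  52.5 297.1] top [297. 327.]
scene black [311.9 208.9] 63 med [576.7 178.8 258.5] top [258. 265.]
```

```bash
python3 - <<'E'
from h import *
p=np.load("pics/top0.npz")['p']
a=cv2.resize(p[150:280,60:260],None,fx=4,fy=4,interpolation=2); b=cv2.resize(p[150:280,310:440],None,fx=4.2,fy=4.2,interpolation=2)
cv2.imwrite("pics/c1.png",cv2.resize(np.vstack([np.hstack([cv2.resize(a,(480,312)),cv2.resize(b,(312,312))])]),None,fx=1,fy=1)[:,:,::-1])
E
```

```text
(no output)
```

View pics/c1.png

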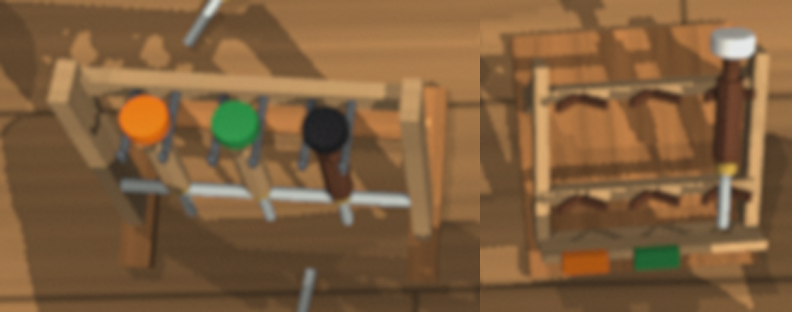

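The crop shows the orange, green and black gouges hanging left to right, with the two free lanes left (orange mark) and middle (green mark). Rack yaw is about -4.5° and rest yaw about +4.5°. Next I go above the rest for a close look.

```bash
cat >> h.py <<'E'
def tool(yd,zd):
    yd=np.array(yd,float);yd/=np.linalg.norm(yd);zd=np.array(zd,float);zd-=yd*(zd@yd);zd/=np.linalg.norm(zd)
    return R.from_matrix(np.column_stack([np.cross(yd,zd),yd,zd]))
def go(grasp,Rt):
    "shares to bring grasp point (54 ahead) to grasp with orientation Rt, from measured pose"
    o=env.observe();R0=rot(o["orientation"])
    tcp=np.array(grasp)-54*Rt.as_matrix()[:,1]
    lin=R0.inv().apply(tcp-o["tcp_pos"]); tw=np.degrees((R0.inv()*Rt).as_rotvec())
    print("t",o["t"],"lin mm",lin.round(1),"share",(lin/400).round(4).tolist(),"|",np.linalg.norm(lin).round(),"twist deg",tw.round(2),"share",(tw/60).round(4).tolist(),"target tcp",tcp.round(1))
def state():
    o=env.observe();R0=rot(o["orientation"]).as_matrix();print("t",o["t"],"tcp",o["tcp_pos"].round(1),"grasp",(o["tcp_pos"]+54*R0[:,1]).round(1),"\naxes y",R0[:,1].round(3),"z",R0[:,2].round(3),"q",o["joint_positions"].round(3),"F",o["contact_force"].round(1),"w",round(o["width"],1))
RA=np.radians(-4.55); RE=np.radians(4.46)
def fr(a): return np.array([np.cos(a),np.sin(a),0]),np.array([-np.sin(a),np.cos(a),0]),np.array([0,0,1.])
E
python3 - <<'E'
from h import *
state()
c=imaging.get_calibration("wrist");o=env.observe();R0=rot(o["orientation"])
print(R0.inv().apply(c["xyz"]-o["tcp_pos"]), (R0.inv()*rot(c["orientation"])).as_matrix().round(2),c["intrinsics"][0,0])
x,y,z=fr(RE)
for s in(1,-1): go([530,-245,330],tool([0,0,-1],s*y))
E
```

```text
t 0.1 tcp [ 201.1 -591.1  302.6] grasp [ 201.1 -591.   248.6] 
axes y [-0.     0.002 -1.   ] z [ 0.322 -0.947 -0.002] q [-1.355  0.218  1.615 -0.     1.311 -0.112] F [ 0.1 -0.1 -0.1] w 84.9
[-78.8699508  -70.80202647  -0.96595094] [[ 0.    0.95  0.31]
 [-0.   -0.31  0.95]
 [ 1.   -0.    0.  ]] 349.13705807702445
t 0.1 lin mm [-422.8  -80.8 -222. ] share [-1.0571, -0.2019, -0.555] | 484.0 twist deg [   0.   -165.68   -0.19] share [0.0001, -2.7613, -0.0031] target tcp [ 530. -245.  384.]
t 0.1 lin mm [-422.8  -80.8 -222. ] share [-1.0571, -0.2019, -0.555] | 484.0 twist deg [ 0.13 14.32  0.  ] share [0.0022, 0.2387, 0.0] target tcp [ 530. -245.  384.]
```

Call:
step_arm(linear=[[-0.72, -0.2, -0.38], [-0.72, -0.2, -0.38], [-0.72, -0.2, -0.38], [-0.72, -0.2, -0.38], [-0.72, -0.2, -0.38], [-0.72, -0.2, -0.38], [-0.72, -0.2, -0.38], [-0.72, -0.2, -0.38]], twist=[[0, 0.239, 0], [0, 0.239, 0], [0, 0.239, 0], [0, 0.239, 0], [0, 0.239, 0], [0, 0.239, 0], [0, 0.239, 0], [0, 0.239, 0]], jaw=[0.55, 0.55, 0.55, 0.55, 0.55, 0.55, 0.55, 0.55])

```text
t: 0.77
tcp_pos: [424.3, -354.8, 383.3]
orientation: [0.027, -0.027, 0.707, -0.706]
contact_force: [-0.0, -0.5, 0.8]
width: 46.7
```

```bash
python3 - <<'E'
from h import *
state(); x,y,z=fr(RE)
go([530,-245,330],tool([0,0,-1],-y))
E
```

```text
t 0.7667 tcp [ 424.3 -354.8  383.3] grasp [ 424.3 -354.7  329.3] 
axes y [-0.     0.001 -1.   ] z [ 0.077 -0.997 -0.001] q [-0.823  0.008  1.693  0.     1.441  0.67 ] F [-0.  -0.5  0.8] w 46.7
t 0.7667 lin mm [-113.9   -0.6 -101.3] share [-0.2847, -0.0016, -0.2532] | 152.0 twist deg [ 0.03 -0.03  0.02] share [0.0006, -0.0005, 0.0004] target tcp [ 530. -245.  384.]
```

Call:
step_arm(linear=[[-0.285, 0, -0.253], [-0.285, 0, -0.253], [-0.285, 0, -0.253], [-0.285, 0, -0.253], [-0.285, 0, -0.253], [-0.285, 0, -0.253]], twist=[[0, 0, 0], [0, 0, 0], [0, 0, 0], [0, 0, 0], [0, 0, 0], [0, 0, 0]], jaw=[0.55, 0.55, 0.55, 0.55, 0.55, 0.55])

```text
t: 1.27
tcp_pos: [529.8, -245.6, 382.5]
orientation: [0.028, -0.029, 0.707, -0.706]
contact_force: [0.3, -0.8, 0.5]
width: 46.9
```

```bash
python3 - <<'E'
from h import *
state(); c=imaging.get_calibration("wrist"); p,d=imaging.capture("wrist")
np.savez("pics/w1.npz",p=p,d=d,**c); q=p.copy()
# overlay model of rest, guess
x,y,z=fr(RE); o=np.array([555.,-240,0])
np.save("pics/x.npy",0)
cv2.imwrite("pics/w1.png",q[:,:,::-1])
E
```

```text
t 1.2667 tcp [ 529.8 -245.6  382.5] grasp [ 529.7 -245.6  328.5] 
axes y [-0.002  0.    -1.   ] z [ 0.081 -0.997 -0.   ] q [-5.540e-01  7.700e-02  1.623e+00 -1.000e-03  1.442e+00  9.360e-01] F [ 0.3 -0.8  0.5] w 46.9
```

View pics/w1.png

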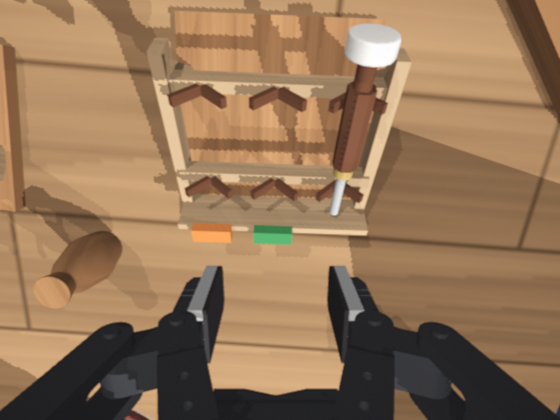

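The wrist view shows the parked gouge: tip (335,214), ferrule (344,174), neck/handle step (364,84). The free lanes' notch apexes are near (208,185), (274,185), (208,90) and (280,90). I fit the rest pose from this.

```bash
python3 - <<'E'
from h import *
from scipy.optimize import least_squares
z_=np.load("pics/w1.npz");c={k:z_[k] for k in("intrinsics","xyz","orientation")};C=cloud(z_["d"],c);p=z_["p"]
hsv=cv2.cvtColor(p,cv2.COLOR_RGB2HSV)
B={}
for nm,lo,hi,win in(("green",(50,130,40),(85,255,255),(220,245,250,300)),("orange",(5,200,120),(14,255,255),(220,245,185,236))):
    m=np.zeros(p.shape[:2],bool);a,b,e,f=win;m[a:b,e:f]=cv2.inRange(hsv[a:b,e:f],np.array(lo),np.array(hi))>0
    B[nm]=np.median(C[m],0);print(nm,m.sum(),B[nm].round(1))
z=np.load("pics/w1.npz")
S,Cc=np.sin(np.pi/6),np.cos(np.pi/6)
def ax(o,a,ly,s): x,y,k=fr(a); return o+x*s*Cc+y*ly+k*(115+s*S)
obs={-100:(335,214),-35:(344,174),55:(364,84)}
def f(t):
    o=np.array([t[0],t[1],0]);r=[]
    for s,px in obs.items(): r+=list((proj(ax(o,t[2],-70,s),c)[0]-px))
    x,y,k=fr(t[2])
    for n,ly in(("green",0),("orange",70)): r.append((y@(B[n]-o)-ly)*1.0)
    return r
r=least_squares(f,[550,-245,RE]);print(r.x,np.degrees(r.x[2]),np.round(r.fun,1))
x,y,k=fr(r.x[2]);o=np.r_[r.x[:2],0]
for n in B: print(n,[(B[n]-o)@v for v in (x,y,k)])
print("stop x expected -97; pts",[[round((C[v,u]-o)@w) for w in(x,y,k)] for u,v in((300,213),(240,213),(240,168),(300,170),(240,83),(320,83),(225,222))])
q=p.copy()
for ly in(-70,0,70):
    for s in(-112,-65,37,99): 
        u=proj(ax(o,r.x[2],ly,s),c)[0]; cv2.circle(q,tuple(int(i) for i in u),2,(255,255,0),-1)
cv2.imwrite("pics/w1o.png",cv2.resize(q[0:260,140:420],(800,743))[:600,:,::-1])
# top-view check of white knob
E
```

```text
green 295 [ 467.  -246.7   82.5]
orange 0 [nan nan nan]
  return _methods._mean(a, axis=axis, dtype=dtype,
  ret = um.true_divide(
Traceback (most recent call last):
ValueError: Residuals are not finite in the initial point.
```

```bash
python3 - <<'E'
from h import *
from scipy.optimize import least_squares
z_=np.load("pics/w1.npz");c={k:z_[k] for k in("intrinsics","xyz","orientation")};C=cloud(z_["d"],c);p=z_["p"]
B=dict(green=np.median(C[231:240,262:285].reshape(-1,3),0),orange=np.median(C[229:238,201:224].reshape(-1,3),0))
S,Cc=np.sin(np.pi/6),np.cos(np.pi/6)
def ax(o,a,ly,s): x,y,k=fr(a); return o+x*s*Cc+y*ly+k*(115+s*S)
obs={-100:(335,214),-35:(344,174),55:(364,84)}
def f(t):
    o=np.array([t[0],t[1],0]);r=[]
    for s,px in obs.items(): r+=list((proj(ax(o,t[2],-70,s),c)[0]-px))
    x,y,k=fr(t[2])
    for n,ly in(("green",0),("orange",70)): r.append((y@(B[n]-o)-ly)*1.0)
    return r
r=least_squares(f,[550,-245,RE]);print(B,r.x,np.degrees(r.x[2]),np.round(r.fun,1))
x,y,k=fr(r.x[2]);o=np.r_[r.x[:2],0]
for n in B: print(n,[(B[n]-o)@v for v in (x,y,k)])
print("pts",[[round((C[v,u]-o)@w) for w in(x,y,k)] for u,v in((300,213),(240,213),(240,168),(300,170),(240,83),(320,83))])
q=p.copy()
for ly in(-70,0,70):
    for s in(-112,-65,37,99): 
        u=proj(ax(o,r.x[2],ly,s),c)[0]; cv2.circle(q,tuple(int(i) for i in u),2,(255,255,0),-1)
cv2.imwrite("pics/w1o.png",cv2.resize(q[0:260,140:420],(646,600))[:,:,::-1])
E
```

```text
{'green': array([ 462.03539956, -247.34451319,   84.4656204 ]), 'orange': array([ 458.90769411, -178.31873665,   84.55800479])} [ 5.72298162e+02 -2.43522794e+02  4.07826623e-02] 2.3366744281877043 [-0.7 -1.9  0.4 -4.2 -0.2  4.4  0.7 -0.2]
green [np.float64(-110.32689594528662), np.float64(0.6770212425121338), np.float64(84.46562040096006)]
orange [np.float64(-110.63772606295817), np.float64(69.77292381617228), np.float64(84.5580047854433)]
pts [[-93, -31, 53], [-95, 41, 55], [-39, 40, 66], [-38, -27, 66], [49, 36, 116], [52, -36, 113]]
```

View pics/w1o.png

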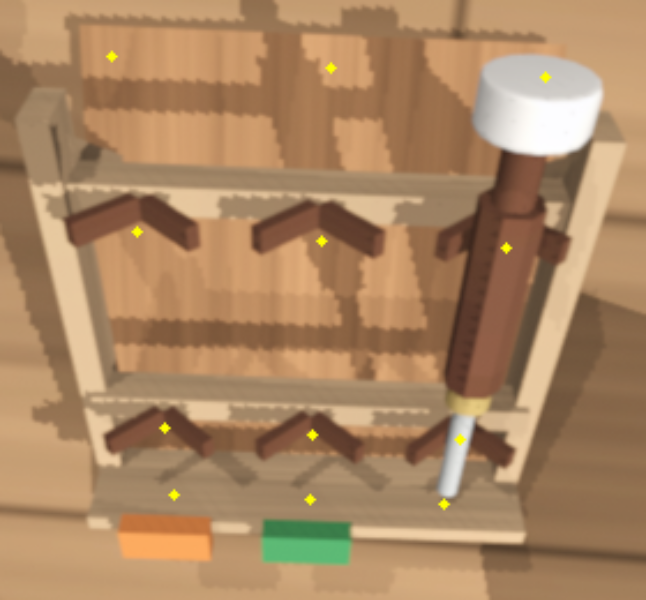

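```bash
python3 - <<'E'
from h import *
z_=np.load("pics/w1.npz");c={k:z_[k] for k in("intrinsics","xyz","orientation")};C=cloud(z_["d"],c)
print("bench",[C[v,u].round(1).tolist() for u,v in((100,350),(450,250),(80,60),(500,100))])
for v in(210,205,200,190,180,174,165,150,130,110,90,84,78,70):
    row=C[v,325:400]; i=np.argmax(row[:,2]+0); 
    # contiguous object: points within 14mm of max height
    m=row[:,2]>row[i,2]-8; m&=np.abs(np.arange(75)-i)<14
    print(v,"u",325+np.where(m)[0].mean(),"mean xy",row[m].mean(0).round(1),"peak z",row[i,2].round(1))
o=np.array([572,-243.5,0]);x,y,k=fr(np.radians(4.0))
for u,cols in(("green",278),("orange",205)):
    print(u,[(v,((C[v,cols]-o)@x).round(),C[v,cols,2].round()) for v in range(60,215,6)])
E
```

```text
bench [[536.5, -194.1, 370.8], [426.2, -500.1, 0.8], [633.8, -1.8, 0.1], [629.4, -514.4, 0.8]]
210 u 333.5 mean xy [ 493.3 -314.3   72.3] peak z 73.8
205 u 335.0 mean xy [ 500.6 -314.3   76.7] peak z 79.2
200 u 390.0 mean xy [ 608.2 -238.4  453.2] peak z 453.2
190 u 332.38461538461536 mean xy [ 520.5 -306.9   88.6] peak z 91.6
180 u 340.5 mean xy [ 533.5 -312.6   95.3] peak z 98.4
174 u 343.0 mean xy [ 542.  -312.1  105.8] peak z 109.0
165 u 346.5 mean xy [ 552.8 -312.4  114.8] peak z 117.7
150 u 349.5 mean xy [ 568.6 -311.2  123.7] peak z 127.0
130 u 352.0 mean xy [ 587.6 -308.4  134.5] peak z 137.1
110 u 353.0 mean xy [ 608.2 -238.4  453.2] peak z 453.2
90 u 363.0 mean xy [ 621.1 -309.6  148.8] peak z 151.6
84 u 363.5 mean xy [ 625.6 -308.4  152.3] peak z 154.9
78 u 364.0 mean xy [ 629.9 -307.7  154.3] peak z 156.3
70 u 369.0 mean xy [ 608.2 -238.4  453.2] peak z 453.2
green [(60, np.float64(80.0), np.float64(15.0)), (66, np.float64(73.0), np.float64(17.0)), (72, np.float64(67.0), np.float64(14.0)), (78, np.float64(55.0), np.float64(108.0)), (84, np.float64(50.0), np.float64(118.0)
[... 1352 characters left out ...]
 (120, np.float64(12.0), np.float64(17.0)), (126, np.float64(4.0), np.float64(16.0)), (132, np.float64(-3.0), np.float64(16.0)), (138, np.float64(-10.0), np.float64(15.0)), (144, np.float64(-17.0), np.float64(15.0)), (150, np.float64(-25.0), np.float64(13.0)), (156, np.float64(-32.0), np.float64(16.0)), (162, np.float64(-32.0), np.float64(59.0)), (168, np.float64(-37.0), np.float64(68.0)), (174, np.float64(-43.0), np.float64(74.0)), (180, np.float64(-47.0), np.float64(83.0)), (186, np.float64(-55.0), np.float64(80.0)), (192, np.float64(-78.0), np.float64(17.0)), (198, np.float64(-80.0), np.float64(39.0)), (204, np.float64(-86.0), np.float64(45.0)), (210, np.float64(-91.0), np.float64(54.0))]
```

The overlay fits: the rest is at about (572,-243.5), yaw about 2.4°, and notch depths agree. Now to the rack, to view the green gouge from the front.

```bash
cat >> h.py <<'E'
RE=np.radians(2.4); RO=np.array([572,-243.5,0]); GR=np.array([538.,238.5,175.])
def rackR(p=30): 
    x,y,k=fr(RA);p=np.radians(p);return tool(x*np.cos(p)-k*np.sin(p),-y)
def restR(p=70):
    x,y,k=fr(RE);p=np.radians(p);return tool(x*np.cos(p)-k*np.sin(p),-y)
E
python3 - <<'E'
from h import *
Rt=rackR(); go(GR-130*Rt.as_matrix()[:,1],Rt)
E
```

```text
t 1.3167 lin mm [ 110.1  115.9 -508.1] share [0.2753, 0.2897, -1.2701] | 533.0 twist deg [ 4.75  8.23 59.96] share [0.0791, 0.1371, 0.9994] target tcp [379.2 251.1 267. ]
```

Call:
step_arm(linear=[[0.15, 0.1, -0.8], [0.15, 0.1, -0.8], [0.15, 0.1, -0.8], [0.15, 0.1, -0.8], [0.15, 0.1, -0.8], [0.15, 0.1, -0.8], [0.15, 0.1, -0.8], [0.15, 0.1, -0.8]], twist=[[0.04, 0.07, 0.5], [0.04, 0.07, 0.5], [0.04, 0.07, 0.5], [0.04, 0.07, 0.5], [0.04, 0.07, 0.5], [0.04, 0.07, 0.5], [0.04, 0.07, 0.5], [0.04, 0.07, 0.5]], jaw=[0.55, 0.55, 0.55, 0.55, 0.55, 0.55, 0.55, 0.55])

```text
t: 1.98
tcp_pos: [443.0, 67.4, 342.8]
orientation: [-0.183, -0.184, -0.675, 0.691]
contact_force: [0.5, 1.1, 0.2]
width: 47.4
```

```bash
python3 - <<'E'
from h import *
state();Rt=rackR(); go(GR-130*Rt.as_matrix()[:,1],Rt)
E
```

```text
t 1.9833 tcp [443.   67.4 342.8] grasp [470.1  66.3 296.1] 
axes y [ 0.502 -0.022 -0.865] z [-0.007 -1.     0.022] q [ 0.008 -0.487  2.224 -0.034  0.88   1.594] F [0.5 1.1 0.2] w 47.4
t 1.9833 lin mm [  92.3   29.5 -184.9] share [0.2308, 0.0738, -0.4622] | 209.0 twist deg [ 2.1   3.87 29.83] share [0.035, 0.0644, 0.4972] target tcp [379.2 251.1 267. ]
```

Call:
step_arm(linear=[[0.22, 0.115, -0.462], [0.22, 0.115, -0.462], [0.22, 0.115, -0.462], [0.22, 0.115, -0.462], [0.22, 0.115, -0.462], [0.22, 0.115, -0.462], [0.22, 0.115, -0.462]], twist=[[0.035, 0.064, 0.497], [0.035, 0.064, 0.497], [0.035, 0.064, 0.497], [0.035, 0.064, 0.497], [0.035, 0.064, 0.497], [0.035, 0.064, 0.497], [0.035, 0.064, 0.497]], jaw=[0.55, 0.55, 0.55, 0.55, 0.55, 0.55, 0.55])

```text
t: 2.57
tcp_pos: [440.5, 91.0, 279.5]
orientation: [-0.396, -0.316, -0.571, 0.646]
contact_force: [2.4, -2.6, 0.5]
width: 46.7
```

```bash
python3 - <<'E'
from h import *
state(); c=imaging.get_calibration("wrist"); p,d=imaging.capture("wrist")
np.savez("pics/w2.npz",p=p,d=d,**c); q=p.copy()
x,y,k=fr(RA)
for j in(-75,0,75):
  for s in(-100,-35,0,55,81,99):
    P=GR+y*j+s*(np.sin(.349)*x+np.cos(.349)*k); u=proj(P,c)[0]; print(j,s,u.round()); cv2.circle(q,tuple(int(i) for i in u),2,(255,0,255),-1)
cv2.imwrite("pics/w2.png",q[:,:,::-1])
E
```

```text
t 2.5667 tcp [440.5  91.  279.5] grasp [487.6  89.1 253.2] 
axes y [ 0.873 -0.036 -0.487] z [ 0.042 -0.988  0.149] q [ 0.121 -0.529  2.542 -1.103  0.158  2.577] F [ 2.4 -2.6  0.5] w 46.7
-75 -100 [145. 387.]
-75 -35 [146. 326.]
-75 0 [147. 286.]
-75 55 [148. 211.]
-75 81 [149. 169.]
-75 99 [149. 137.]
0 -100 [ 48. 370.]
0 -35 [ 37. 306.]
0 0 [ 30. 265.]
0 55 [ 17. 186.]
0 81 [  9. 142.]
0 99 [  4. 108.]
75 -100 [-51. 353.]
75 -35 [-74. 286.]
75 0 [-89. 243.]
75 55 [-117.  161.]
75 81 [-133.  114.]
75 99 [-146.   79.]
```

View pics/w2.png

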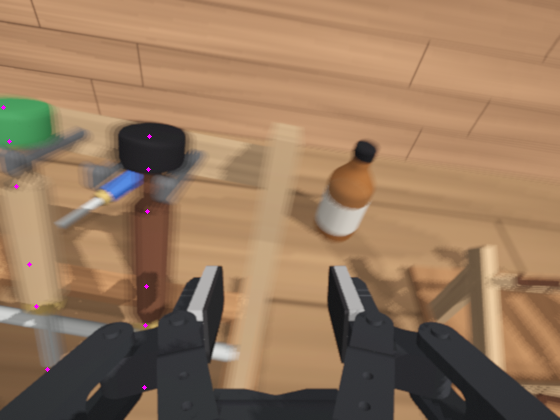

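The arm ran into wrist joint limits (q4 at -1.1, q6 at 2.58), so I need a steeper and more radial approach. Modelled points lie on the green handle (31,265) and black gouge (147,286) to within a few px, so the rack model holds. Re-planning with pitch 45° and heading about +8°.

```bash
cat >> h.py <<'E'
def frame(a,el):
    x,y,k=fr(a);e=np.radians(el);g=x*np.cos(e)+k*np.sin(e);return np.column_stack([np.cross(y,g),y,g])
Grack=frame(RA,70); Grest=frame(RE,30)
def graspR(p=45,yaw=8):
    h=np.radians(yaw);p=np.radians(p);x,y,k=fr(h)
    a=x*np.cos(p)-k*np.sin(p); 
    return tool(a,np.cross(a,Grack[:,2])*(-1 if np.cross(a,Grack[:,2])[1]>0 else 1))
def placeR(Rg): return R.from_matrix(Grest@Grack.T)*Rg
E
python3 - <<'E'
from h import *
Rt=graspR(); print(Rt.as_matrix().round(3)); print(placeR(Rt).as_matrix().round(3))
o=env.observe()
go(GR-10*Grack[:,2]-90*Rt.as_matrix()[:,1],Rt)
E
```

```text
[[-0.709  0.7    0.081]
 [-0.017  0.098 -0.995]
 [-0.705 -0.707 -0.058]]
[[-0.99   0.068  0.126]
 [-0.114  0.157 -0.981]
 [-0.086 -0.985 -0.147]]
t 2.6167 lin mm [ -13.4  -10.6 -145.7] share [-0.0335, -0.0265, -0.3642] | 147.0 twist deg [-10.33   7.64 -14.87] share [-0.1721, 0.1273, -0.2479] target tcp [433.8 224.6 267.4]
```

Call:
step_arm(linear=[[-0.033, -0.027, -0.1], [-0.033, -0.027, -0.1], [-0.033, -0.027, -0.1], [-0.033, -0.027, -0.36], [-0.033, -0.027, -0.36], [-0.033, -0.027, -0.36], [-0.033, -0.027, -0.36], [-0.033, -0.027, -0.36]], twist=[[-0.172, 0.127, -0.248], [-0.172, 0.127, -0.248], [-0.172, 0.127, -0.248], [-0.172, 0.127, -0.248], [-0.172, 0.127, -0.248], [-0.172, 0.127, -0.248], [-0.172, 0.127, -0.248], [-0.172, 0.127, -0.248]], jaw=[0.55, 0.55, 0.55, 0.55, 0.55, 0.55, 0.55, 0.55])

```text
t: 3.28
tcp_pos: [435.3, 230.3, 274.7]
orientation: [0.289, 0.251, 0.686, -0.619]
contact_force: [-0.9, 0.4, -1.1]
width: 47.3
```

```bash
python3 - <<'E'
from h import *
state();Rt=graspR();go(GR-10*Grack[:,2]-90*Rt.as_matrix()[:,1],Rt)
E
```

```text
t 3.2833 tcp [435.3 230.3 274.7] grasp [473.1 236.2 236.7] 
axes y [ 0.702  0.109 -0.704] z [ 0.086 -0.994 -0.068] q [ 0.438 -0.334  2.33  -0.505  0.425  2.336] F [-0.9  0.4 -1.1] w 47.3
t 3.2833 lin mm [6.3 3.5 6. ] share [0.0157, 0.0086, 0.0151] | 9.0 twist deg [ 0.6  -0.19 -0.19] share [0.0099, -0.0032, -0.0032] target tcp [433.8 224.6 267.4]
```

Call:
step_arm(linear=[[0.016, 0.009, 0.015], [0.016, 0.009, 0.015], [0.016, 0.009, 0.015]], twist=[[0.01, -0.003, -0.003], [0.01, -0.003, -0.003], [0.01, -0.003, -0.003]], jaw=[0.55, 0.55, 0.55])

```text
t: 3.53
tcp_pos: [433.0, 222.5, 266.1]
orientation: [0.286, 0.251, 0.683, -0.624]
contact_force: [0.3, 0.1, 0.2]
width: 46.8
```

```bash
cat >> h.py <<'E'
def shot(name,G,a=RA):
    c=imaging.get_calibration("wrist"); p,d=imaging.capture("wrist"); np.savez(f"pics/{name}.npz",p=p,d=d,**c); q=p.copy()
    for s in(-100,-35,-10,55,81,99):
        u=proj(G+s*Grack[:,2],c)[0]; print(s,u.round(),end=" "); cv2.circle(q,tuple(int(i) for i in u),2,(255,0,255),-1)
    cv2.imwrite(f"pics/{name}.png",q[:,:,::-1])
E
python3 - <<'E'
from h import *
shot("w3",GR);state();Rt=graspR();go(GR-10*Grack[:,2],Rt)
E
```

```text
-100 [274. 301.] -35 [273. 250.] -10 [273. 225.] 55 [272. 138.] 81 [272.  90.] 99 [271.  50.] t 3.5833 tcp [433.4 222.9 266.8] grasp [471.2 228.1 228.6] 
axes y [ 0.701  0.097 -0.707] z [ 0.078 -0.995 -0.059] q [ 0.428 -0.334  2.344 -0.524  0.417  2.348] F [-0.   0.5 -0.1] w 47.2
t 3.5833 lin mm [-0.7 90.  -1.8] share [-0.0017, 0.225, -0.0046] | 90.0 twist deg [-0.09 -0.14 -0.04] share [-0.0015, -0.0023, -0.0006] target tcp [496.8 233.5 203.8]
```

View pics/w3.png

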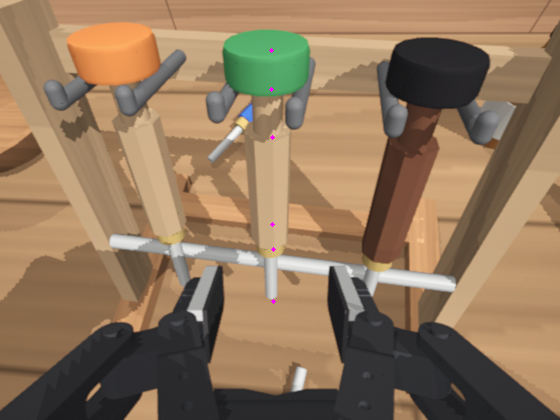

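Overlay dots lie on the green gouge's axis to within about 2 px (tip 274,301; ferrule 273,250), and the jaws straddle it. Advancing 90 mm.

Call:
step_arm(linear=[[0, 0.06, -0.004], [0, 0.12, -0.004], [0, 0.18, -0.004], [0, 0.225, -0.004], [0, 0.225, -0.004], [0, 0.225, -0.004], [0, 0.225, -0.004]], twist=[[0, 0, 0], [0, 0, 0], [0, 0, 0], [0, 0, 0], [0, 0, 0], [0, 0, 0], [0, 0, 0]], jaw=[0.55, 0.55, 0.55, 0.55, 0.55, 0.55, 0.55])

```text
t: 4.17
tcp_pos: [497.2, 232.7, 206.8]
orientation: [0.287, 0.25, 0.684, -0.622]
contact_force: [-0.3, -0.2, 0.1]
width: 47.0
```

Call:
step_arm(linear=[[0, 0, 0], [0, 0, 0], [0, 0, 0], [0, 0, 0], [0, 0, 0], [0, 0, 0], [0, 0, 0]], twist=[[0, 0, 0], [0, 0, 0], [0, 0, 0], [0, 0, 0], [0, 0, 0], [0, 0, 0], [0, 0, 0]], jaw=[0.4, 0.3, 0.2, 0.2, 0.15, 0.15, 0.15])

```text
t: 4.75
tcp_pos: [497.3, 233.6, 207.4]
orientation: [0.288, 0.249, 0.684, -0.622]
contact_force: [-7.6, -1.6, 5.7]
width: 22.7
```

```bash
python3 - <<'E'
from h import *
state();o=env.observe();R0=rot(o["orientation"])
g=Grack[:,2];out=-Grack[:,0] if Grack[0,0]>0 else Grack[:,0]
print("out",out.round(3))
for nm,v in(("lift14",14*g),("lift14+out75",14*g+75*out),("then up",14*g+110*out+np.array([0,0,60]))): print(nm,(R0.inv().apply(v)/400).round(4).tolist())
E
```

```text
t 4.75 tcp [497.3 233.6 207.4] grasp [535.1 239.2 169.2] 
axes y [ 0.699  0.103 -0.707] z [ 0.084 -0.995 -0.061] q [ 0.381 -0.059  2.256 -0.77   0.239  2.581] F [-7.6 -1.6  5.7] w 22.7
out [-0.937  0.075  0.342]
lift14 [-0.0316, -0.015, -0.0001]
lift14+out75 [0.0476, -0.1818, -0.0327]
then up [-0.021, -0.3657, -0.0571]
```

Call:
step_arm(linear=[[-0.016, -0.01, 0], [-0.032, -0.016, -0.001], [-0.032, -0.016, -0.001], [-0.032, -0.016, -0.001]], twist=[[0, 0, 0], [0, 0, 0], [0, 0, 0], [0, 0, 0]], jaw=[0.1, 0.1, 0.1, 0.1])

```text
t: 5.08
tcp_pos: [501.5, 233.0, 219.5]
orientation: [0.287, 0.249, 0.684, -0.622]
contact_force: [0.5, 0.2, -2.5]
width: 22.7
```

```bash
python3 - <<'E'
from h import *
state()
E
```

```text
t 5.0833 tcp [501.5 233.  219.5] grasp [539.2 238.4 181.2] 
axes y [ 0.698  0.101 -0.709] z [ 0.083 -0.995 -0.061] q [ 0.376 -0.076  2.242 -0.676  0.262  2.482] F [ 0.5  0.2 -2.5] w 22.7
```

Call:
step_arm(linear=[[0.02, -0.042, -0.008], [0.045, -0.095, -0.018], [0.075, -0.158, -0.03], [0.1, -0.211, -0.041], [0.1, -0.211, -0.041], [0.1, -0.211, -0.041]], twist=[[0, 0, 0], [0, 0, 0], [0, 0, 0], [0, 0, 0], [0, 0, 0], [0, 0, 0]], jaw=[0.1, 0.1, 0.1, 0.1, 0.1, 0.1])

```text
t: 5.58
tcp_pos: [411.9, 240.3, 252.0]
orientation: [0.288, 0.248, 0.685, -0.622]
contact_force: [-1.0, 0.6, -1.5]
width: 23.1
```

```bash
python3 - <<'E'
from h import *
c=imaging.get_calibration("wrist"); p,d=imaging.capture("wrist"); cv2.imwrite("pics/w4.png",p[:,:,::-1])
state()
Rp=placeR(graspR()); s=-10
for h in(150,45): go(RO+[0,0,115]+s*Grest[:,2]+[0,0,h],Rp)
E
```

```text
t 5.6333 tcp [412.6 240.2 252. ] grasp [450.3 245.7 213.7] 
axes y [ 0.698  0.102 -0.709] z [ 0.084 -0.995 -0.061] q [ 0.499 -0.324  2.368 -0.639  0.423  2.508] F [-0.1  0.2 -1.6] w 22.6
t 5.6333 lin mm [-139.1    8.9  498.5] share [-0.3477, 0.0223, 1.2462] | 518.0 twist deg [ -5.7   -0.16 -39.98] share [-0.0949, -0.0026, -0.6663] target tcp [ 559.7 -252.3  313.2]
t 5.6333 lin mm [-65.3  83.4 504.9] share [-0.1632, 0.2084, 1.2621] | 516.0 twist deg [ -5.7   -0.16 -39.98] share [-0.0949, -0.0026, -0.6663] target tcp [ 559.7 -252.3  208.2]
```

View pics/w4.png

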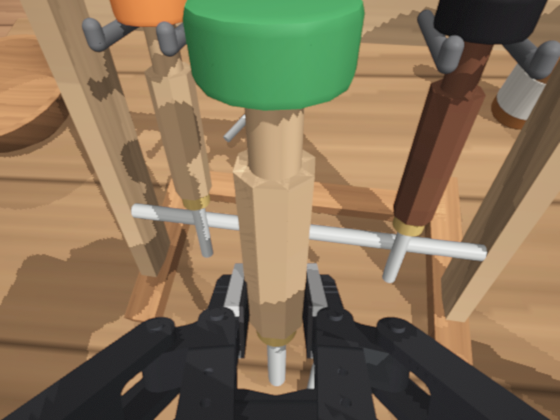

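The picture shows the green gouge centred and firmly in the jaws, clear of the hook: tip (278,384), ferrule joint (275,338), neck step (274,170), with the neighbours still hanging. I fit its pose in the tool to place it exactly.

```bash
cat >> h.py <<'E'
def fitheld(obs,c,o):
    "obs {s:pixel}; gouge in tool: axis in the tool x-y plane: point at grasp=s0, perp offset, angle"
    from scipy.optimize import least_squares
    R0=rot(o["orientation"]);
    def pt(t,s):
        a=t[2]; ax=np.array([-np.cos(a),np.sin(a)*0+np.sin(a),t[3]]);ax/=np.linalg.norm(ax)
        return o["tcp_pos"]+R0.apply(np.array([0,54+t[1],0])+(s-t[0])*ax)
    def f(t): return np.r_[np.concatenate([proj(pt(t,s),c)[0]-p for s,p in obs.items()]),t[1]*.5,t[3]*20]
    r=least_squares(f,[-10,0,-np.radians(25),0]);print("s0,perp,ang,lat",r.x.round(3),np.degrees(r.x[2]),"res",r.fun.round(1));return r.x
E
python3 - <<'E'
from h import *
o=env.observe();c=imaging.get_calibration("wrist")
print("gouge axis in tool",graspR().inv().apply(Grack[:,2]))
fitheld({-100:(278,384),-29:(275,338),55:(274,172)},c,o)
E
```

```text
gouge axis in tool [-9.03590755e-01 -4.28396718e-01  8.86148650e-17]
s0,perp,ang,lat [-1.9873e+01 -1.3845e+01 -5.3300e-01 -1.4000e-02] -30.517802703243543 res [ 1.1  2.2  3.  -4.7  0.7  1.  -6.9 -0.3]
```

Call:
step_arm(linear=[[-0.2, -0.02, 0.3], [-0.32, 0.0, 0.8], [-0.32, 0.0, 0.8], [-0.32, 0.0, 0.8], [-0.32, 0.0, 0.8], [-0.32, 0.0, 0.8], [-0.32, 0.0, 0.8], [-0.32, 0.0, 0.8]], twist=[[0, 0, 0], [-0.01, 0, -0.1], [-0.03, 0, -0.2], [-0.05, 0, -0.3], [-0.06, 0, -0.4], [-0.06, 0, -0.4], [-0.06, 0, -0.4], [-0.06, 0, -0.4]], jaw=[0.1, 0.1, 0.1, 0.1, 0.1, 0.1, 0.1, 0.1])

```text
t: 6.3
tcp_pos: [496.3, 22.0, 300.1]
orientation: [0.159, 0.092, 0.74, -0.647]
contact_force: [0.8, 0.2, -1.8]
width: 22.7
```

```bash
python3 - <<'E'
from h import *
state()
Rp=placeR(graspR()); s=-8
go(RO+[0,0,115]+s*Grest[:,2]+[0,0,90],Rp)
E
```

```text
t 6.3 tcp [496.3  22.  300.1] grasp [514.8  29.9 249.9] 
axes y [ 0.342  0.146 -0.928] z [ 0.116 -0.987 -0.113] q [-0.197 -0.231  2.098  0.258  0.971  1.165] F [ 0.8  0.2 -1.8] w 22.7
t 6.3 lin mm [-25.7  24.7 283.4] share [-0.0641, 0.0618, 0.7084] | 286.0 twist deg [ -2.08  -0.19 -15.98] share [-0.0347, -0.0032, -0.2664] target tcp [ 561.4 -252.2  254.2]
```

Call:
step_arm(linear=[[-0.064, 0.0, 0.1], [-0.064, 0.0, 0.2], [-0.064, 0.0, 0.7], [-0.064, 0.062, 0.708], [-0.064, 0.062, 0.708], [-0.064, 0.062, 0.708], [-0.064, 0.062, 0.708], [-0.064, 0.062, 0.708]], twist=[[-0.03, 0, -0.1], [-0.035, -0.003, -0.266], [-0.035, -0.003, -0.266], [-0.035, -0.003, -0.266], [-0.035, -0.003, -0.266], [-0.035, -0.003, -0.266], [-0.035, -0.003, -0.266], [-0.035, -0.003, -0.266]], jaw=[0.1, 0.1, 0.1, 0.1, 0.1, 0.1, 0.1, 0.1])

```text
t: 6.97
tcp_pos: [558.9, -256.9, 248.3]
orientation: [0.067, -0.014, 0.756, -0.651]
contact_force: [-0.4, 0.5, -2.2]
width: 22.7
```

```bash
python3 - <<'E'
from h import *
state()
Rp=placeR(graspR()); s=-8
go(RO+[0,0,115]+s*Grest[:,2]+[0,0,60],Rp)
E
```

```text
t 6.9667 tcp [ 558.9 -256.9  248.3] grasp [ 562.5 -248.7  195.1] 
axes y [ 0.066  0.153 -0.986] z [ 0.119 -0.982 -0.144] q [-0.607  0.255  1.682  0.173  1.242  0.79 ] F [-0.4  0.5 -2.2] w 22.7
t 6.9667 lin mm [-1.  24.6 -0.8] share [-0.0024, 0.0616, -0.0021] | 25.0 twist deg [-0.21 -0.39  0.14] share [-0.0035, -0.0066, 0.0024] target tcp [ 561.4 -252.2  224.2]
```

Call:
step_arm(linear=[[-0.002, 0.062, -0.002], [-0.002, 0.062, -0.002], [-0.002, 0.062, -0.002], [-0.002, 0.062, -0.002]], twist=[[-0.003, -0.006, 0.002], [-0.003, -0.006, 0.002], [-0.003, -0.006, 0.002], [-0.003, -0.006, 0.002]], jaw=[0.1, 0.1, 0.1, 0.1])

```text
t: 7.3
tcp_pos: [561.6, -243.9, 228.3]
orientation: [0.073, -0.017, 0.758, -0.648]
contact_force: [-0.4, -0.3, -2.2]
width: 22.6
```

```bash
cat >> h.py <<'E'
def check(lane,name,lo,hi,dz=0):
    "knob colour points from top/scene, in rest lane frame, vs model cylinder seen"
    x,y,k=fr(RE); o=RO+y*lane
    im=[]
    for n in("top","scene"):
        p,d=imaging.capture(n);c=imaging.get_calibration(n);C=cloud(d,c);hsv=cv2.cvtColor(p,cv2.COLOR_RGB2HSV)
        m=(cv2.inRange(hsv,np.array(lo),np.array(hi))>0)&(C[...,2]>120)&(C[...,1]<0)&(d>0)
        Q=(C[m]-o)@np.column_stack([x,y,k]);
        if len(Q): print(n,m.sum(),"knob lane-frame med",np.median(Q,0).round(1),"p5",np.percentile(Q,5,0).round(1),"p95",np.percentile(Q,95,0).round(1), "px",np.argwhere(m).mean(0)[::-1].round(1),"model knob mid px",proj(o+k*(115+dz)+90*Grest[:,2],c)[0].round(1))
        v0,u0=(150,300) if n=="top" else (150,140)
        q=p.copy()
        for s in(-100,-35,0,55,90):
            u=proj(o+k*(115+dz)+s*Grest[:,2],c)[0]; cv2.circle(q,tuple(int(i) for i in u),1,(255,0,255),-1)
        im.append(cv2.resize(q[v0:v0+130,u0:u0+150],(400,347),interpolation=2))
    cv2.imwrite(f"pics/{name}.png",np.hstack(im)[:,:,::-1])
E
python3 - <<'E'
from h import *
state()
check(0,"ck1",(50,130,40),(85,255,255),60)
E
```

```text
t 7.3 tcp [ 561.6 -243.9  228.3] grasp [ 565.3 -235.2  175.2] 
axes y [ 0.069  0.161 -0.985] z [ 0.133 -0.98  -0.15 ] q [-0.59   0.27   1.705  0.185  1.205  0.783] F [-0.4 -0.3 -2.2] w 22.6
top 149 knob lane-frame med [ 77.4  13.  230. ] p5 [ 68.4  -2.2 217.2] p95 [ 89.   26.4 236.1] px [384.5 163.5] model knob mid px [389.6 163.4]
scene 84 knob lane-frame med [ 84.8  18.9 227.4] p5 [ 71.5   3.6 213.7] p95 [ 95.5  30.1 236.6] px [194.1 163.1] model knob mid px [193.1 162.1]
```

View pics/ck1.png

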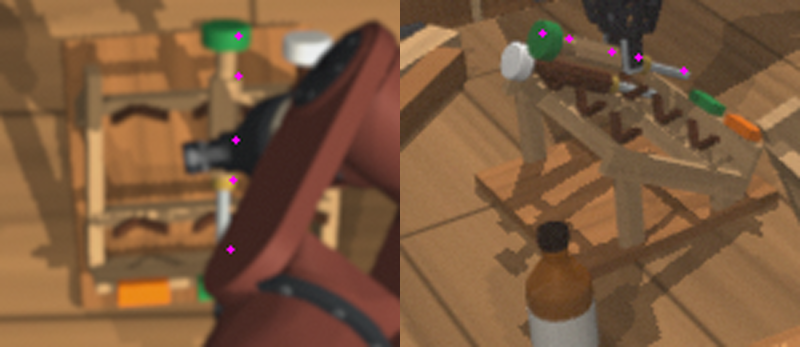

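Top (left half): the gouge lies about 10 mm to the left of its lane's model line, knob at x≈225 against the model's 238. Scene (right half): height and slope agree. Correcting sideways and lowering to 30 mm above.

```bash
python3 - <<'E'
from h import *
state()
Rp=placeR(graspR()); s=-8
go(RO+[0,0,115]+s*Grest[:,2]+[0,0,30],Rp)
E
```

```text
t 7.4 tcp [ 562.3 -243.9  230. ] grasp [ 566.1 -235.3  176.8] 
axes y [ 0.071  0.159 -0.985] z [ 0.134 -0.98  -0.149] q [-0.59   0.268  1.704  0.185  1.205  0.782] F [ 0.3 -0.5 -1.3] w 22.7
t 7.4 lin mm [ 5.1 33.8 13.4] share [0.0128, 0.0846, 0.0335] | 37.0 twist deg [ 0.12  0.46 -0.23] share [0.002, 0.0077, -0.0038] target tcp [ 561.4 -252.2  194.2]
```

Call:
step_arm(linear=[[0.013, 0.03, 0.0335], [0.013, 0.06, 0.0335], [0.013, 0.084, 0.0335], [0.013, 0.084, 0.0335], [0.013, 0.084, 0.0335], [0.013, 0.084, 0.0335], [0.013, 0.084, 0.0335]], twist=[[0, 0.03, -0.004], [0, 0.03, -0.004], [0, 0.03, -0.004], [0, 0.03, -0.004], [0, 0.03, -0.004], [0, 0.03, -0.004], [0, 0.03, -0.004]], jaw=[0.1, 0.1, 0.1, 0.1, 0.1, 0.1, 0.1])

```text
t: 7.98
tcp_pos: [561.1, -252.2, 193.9]
orientation: [0.061, -0.008, 0.759, -0.648]
contact_force: [0.5, 0.3, -1.2]
width: 22.6
```

```bash
python3 - <<'E'
from h import *
state()
Rp=placeR(graspR()); s=-8
go(RO+[0,0,115]+s*Grest[:,2]+[0,0,8],Rp)
check(0,"ck2",(50,130,40),(85,255,255),30)
E
```

```text
t 7.9833 tcp [ 561.1 -252.2  193.9] grasp [ 564.7 -243.5  140.7] 
axes y [ 0.067  0.16  -0.985] z [ 0.103 -0.983 -0.152] q [-0.601  0.317  1.716  0.187  1.15   0.792] F [ 0.5  0.3 -1.2] w 22.6
t 7.9833 lin mm [ 1.5 21.3  3.4] share [0.0037, 0.0534, 0.0085] | 22.0 twist deg [ 0.17 -1.35  0.03] share [0.0029, -0.0226, 0.0005] target tcp [ 561.4 -252.2  172.2]
top 137 knob lane-frame med [ 76.3   1.5 194.6] p5 [ 68.  -13.  183.7] p95 [ 88.4  15.3 200.9] px [386.3 166.8] model knob mid px [386.5 166.2]
scene 76 knob lane-frame med [ 83.1   9.1 192.1] p5 [ 71.1  -8.7 178.7] p95 [ 93.4  18.9 199.6] px [193.9 173.4] model knob mid px [194.2 172.1]
```

Call:
step_arm(linear=[[0.001, 0.02, 0.003], [0.003, 0.04, 0.006], [0.004, 0.053, 0.0085], [0.004, 0.053, 0.0085], [0.004, 0.056, 0.009], [0.004, 0.058, 0.009], [0.005, 0.06, 0.0095], [0.005, 0.062, 0.01]], twist=[[0, 0, 0], [0, 0, 0], [0, 0, 0], [0, 0, 0], [0, 0, 0], [0, 0, 0], [0, 0, 0], [0, 0, 0]], jaw=[0.1, 0.1, 0.1, 0.1, 0.1, 0.1, 0.1, 0.1])

```text
t: 8.75
tcp_pos: [560.8, -252.4, 172.3]
orientation: [0.061, -0.01, 0.76, -0.648]
contact_force: [-12.1, 3.2, 23.7]
width: 22.8
```

Call:
step_arm(linear=[[0, 0.002, 0], [0, 0.004, 0.0005], [0, 0.006, 0.001], [0, 0.006, 0.001]], twist=[[0, 0, 0], [0, 0, 0], [0, 0, 0], [0, 0, 0]], jaw=[0.1, 0.1, 0.1, 0.1])

```text
t: 9.08
tcp_pos: [561.0, -252.5, 172.1]
orientation: [0.061, -0.01, 0.76, -0.647]
contact_force: [-14.8, 5.0, 28.4]
width: 22.8
```

Contact came about 8 mm earlier than modelled, with the force normal to the slope, as it would be on the notches. Easing off and looking.

Call:
step_arm(linear=[[0, -0.006, 0], [0, -0.009, 0], [0, -0.009, 0], [0, -0.009, 0]], twist=[[0, 0, 0], [0, 0, 0], [0, 0, 0], [0, 0, 0]], jaw=[0.1, 0.1, 0.1, 0.1])

```text
t: 9.42
tcp_pos: [560.8, -252.5, 172.3]
orientation: [0.061, -0.01, 0.76, -0.647]
contact_force: [-7.3, 4.0, 14.1]
width: 22.7
```

```bash
python3 - <<'E'
from h import *
state(); print(env.observe()["moment"])
check(0,"ck3",(50,130,40),(85,255,255),0)
c=imaging.get_calibration("wrist"); p,d=imaging.capture("wrist"); 
a=cv2.imread("pics/ck3.png"); cv2.imwrite("pics/ck3b.png",np.vstack([cv2.resize(a,(640,278)),cv2.resize(p[:,:,::-1],(426,320))[:, :].copy() if 0 else np.hstack([cv2.resize(p[:,:,::-1],(426,320)),np.zeros((320,214,3),np.uint8)])]))
E
```

```text
t 9.4167 tcp [ 560.8 -252.5  172.3] grasp [ 564.3 -243.8  119.1] 
axes y [ 0.065  0.161 -0.985] z [ 0.106 -0.982 -0.154] q [-0.602  0.346  1.725  0.19   1.116  0.781] F [-7.3  4.  14.1] w 22.7
[0.66629203 0.81500557 0.62800041]
top 141 knob lane-frame med [ 75.1   2.3 174.3] p5 [ 65.6 -12.2 159.5] p95 [ 88.8  16.2 180.7] px [384.  169.8] model knob mid px [383.6 168.8]
scene 61 knob lane-frame med [ 80.8   9.  173.2] p5 [ 70.7  -6.6 161.5] p95 [ 89.9  19.1 180.2] px [195.6 179.4] model knob mid px [195.3 182. ]
```

View pics/ck3b.png

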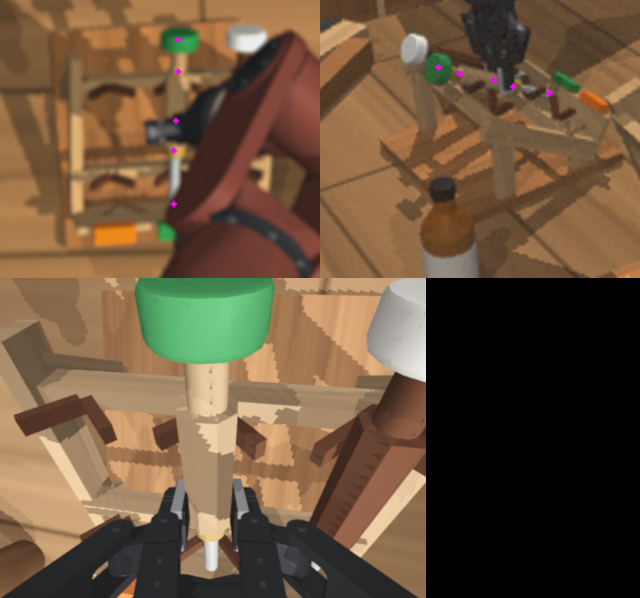

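Knob height matches the parked one (174 vs 175 mm), both cameras show the model aligned, and the handle lies in its upper notch. Easing and releasing.

Call:
step_arm(linear=[[0, -0.004, 0], [0, -0.004, 0], [0, -0.004, 0], [0, -0.004, 0], [0, -0.004, 0], [0, -0.004, 0], [0, -0.004, 0], [0, -0.004, 0]], twist=[[0, 0, 0], [0, 0, 0], [0, 0, 0], [0, 0, 0], [0, 0, 0], [0, 0, 0], [0, 0, 0], [0, 0, 0]], jaw=[0.1, 0.1, 0.29, 0.32, 0.36, 0.42, 0.5, 0.5])

```text
t: 10.23
tcp_pos: [560.5, -253.1, 170.5]
orientation: [0.06, -0.008, 0.759, -0.648]
contact_force: [0.6, -0.8, -0.2]
width: 42.4
```

```bash
python3 - <<'E'
from h import *
state(); R0=rot(env.observe()["orientation"]);print((R0.inv().apply([0,0,130])/400).round(4),(R0.as_matrix()[:,1]))
check(0,"ck4",(50,130,40),(85,255,255),0)
E
```

```text
t 10.2333 tcp [ 560.5 -253.1  170.5] grasp [ 564.1 -244.4  117.3] 
axes y [ 0.066  0.16  -0.985] z [ 0.102 -0.983 -0.153] q [-0.603  0.348  1.726  0.19   1.112  0.782] F [ 0.6 -0.8 -0.2] w 42.4
[-0.0263 -0.3201 -0.0498] [ 0.06565041  0.16025469 -0.98489007]
top 140 knob lane-frame med [ 75.2   3.  174.5] p5 [ 65.9 -11.8 161.4] p95 [ 87.8  16.5 181.3] px [383.7 169.9] model knob mid px [383.6 168.8]
scene 72 knob lane-frame med [ 82.3   9.7 171.8] p5 [ 68.7  -5.7 158.2] p95 [ 90.8  18.9 179.9] px [195.5 180. ] model knob mid px [195.3 182. ]
```

Call:
step_arm(linear=[[0, -0.03, 0], [0, -0.08, 0], [0, -0.16, 0], [0, -0.25, 0], [0, -0.35, 0], [0, -0.4, 0], [0, -0.4, 0], [0, -0.4, 0]], twist=[[0, 0, 0], [0, 0, 0], [0, 0, 0], [0, 0, 0], [0, 0, 0], [0, 0, 0], [0, 0, 0], [0, 0, 0]], jaw=[0.5, 0.5, 0.5, 0.5, 0.5, 0.5, 0.5, 0.5])

```text
t: 11.0
tcp_pos: [550.7, -279.6, 331.8]
orientation: [0.062, -0.007, 0.758, -0.649]
contact_force: [0.1, -0.3, 0.3]
width: 43.1
```

```bash
cat >> h.py <<'E'
OR=GR+75*fr(RA)[1]
E
python3 - <<'E'
from h import *
state()
c=imaging.get_calibration("wrist"); p,d=imaging.capture("wrist"); C=cloud(d,c); q=p.copy()
for s in(-100,-35,0,55,90):
    u=proj(RO+[0,0,115]+s*Grest[:,2],c)[0]; cv2.circle(q,tuple(int(i) for i in u),2,(255,0,255),-1); print(s,u.round())
cv2.imwrite("pics/w5.png",q[:,:,::-1]); np.savez("pics/w5.npz",p=p,d=d,**c)
Rt=graspR(); go(OR-8*Grack[:,2]-90*Rt.as_matrix()[:,1],Rt)
Rt=graspR(45,13); go(OR-8*Grack[:,2]-90*Rt.as_matrix()[:,1],Rt)
E
```

```text
t 11.0 tcp [ 550.7 -279.6  331.8] grasp [ 554.5 -271.2  278.6] 
axes y [ 0.07   0.157 -0.985] z [ 0.103 -0.983 -0.149] q [-0.647  0.189  1.599  0.171  1.394  0.793] F [ 0.1 -0.3  0.3] w 43.1
-100 [277. 263.]
-35 [276. 218.]
0 [275. 189.]
55 [274. 132.]
90 [272.  87.]
t 11.05 lin mm [  61.1  143.8 -570.4] share [0.1528, 0.3594, -1.4261] | 591.0 twist deg [ 5.56 -1.13 40.25] share [0.0927, -0.0188, 0.6708] target tcp [440.4 299.3 269.3]
t 11.05 lin mm [  60.3  142.5 -561.7] share [0.1507, 0.3562, -1.4042] | 583.0 twist deg [ 2.78 -3.95 39.75] share [0.0464, -0.0658, 0.6626] target tcp [442.  290.6 269.3]
```

View pics/w5.png

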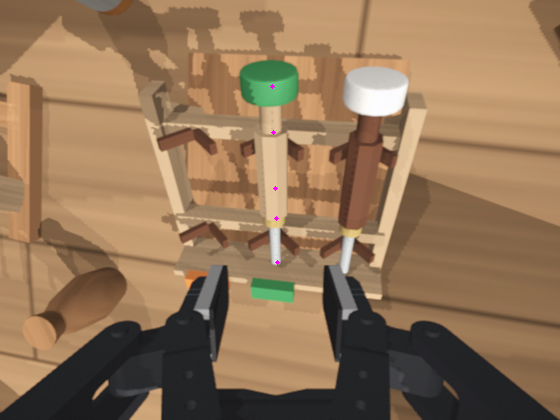

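Green lies exactly on the model line in both notches, tip just short of the stop. Nothing else moved. Now the orange one, with a more radial heading (20°), since that side of the rack is free.

```bash
python3 - <<'E'
from h import *
qn=lambda q: rot(q)
# green actual grasp & place
Tg=(np.array([497.3,233.6,207.4]),rot([0.288,0.249,0.684,-0.622])); Tp=(np.array([560.8,-252.5,172.3]),rot([0.061,-0.01,0.76,-0.647]))
rel=Grack.T@(Tg[0]-GR); pred=Grest@rel+RO+[0,0,115]; print("pred",pred,"corr rest-gouge frame",Grest.T@(Tp[0]-pred))
print("rot diff",np.degrees((placeR(Tg[1]).inv()*Tp[1]).as_rotvec()))
for yaw in(15,20):
    Rt=graspR(45,yaw); print(yaw,Rt.as_matrix()[:,1:].round(3).tolist()); go(OR-5*Grack[:,2]-90*Rt.as_matrix()[:,1],Rt)
E
```

```text
pred [ 562.39281899 -252.02303265  165.64898802] corr rest-gouge frame [-6.5656429  -0.40984863  1.92999687]
rot diff [-0.16520055  1.26491633 -0.11965242]
15 [[0.683, 0.17], [0.183, -0.981], [-0.707, -0.09]]
t 11.05 lin mm [  58.5  139.3 -558.5] share [0.1463, 0.3481, -1.3961] | 579.0 twist deg [ 1.68 -5.08 39.51] share [0.028, -0.0847, 0.6586] target tcp [443.9 287.  272.1]
20 [[0.664, 0.232], [0.242, -0.966], [-0.707, -0.112]]
t 11.05 lin mm [  56.6  138.1 -549.9] share [0.1416, 0.3452, -1.3746] | 570.0 twist deg [-1.06 -7.92 38.82] share [-0.0177, -0.1321, 0.6469] target tcp [446.6 278.6 272.1]
```

Call:
step_arm(linear=[[0.08, 0.1, -0.82], [0.08, 0.1, -0.82], [0.08, 0.1, -0.82], [0.08, 0.1, -0.82], [0.08, 0.1, -0.82], [0.08, 0.1, -0.82], [0.08, 0.1, -0.82], [0.08, 0.1, -0.82]], twist=[[-0.008, -0.06, 0.3], [-0.008, -0.06, 0.3], [-0.008, -0.06, 0.3], [-0.008, -0.06, 0.3], [-0.008, -0.06, 0.3], [-0.008, -0.06, 0.3], [-0.008, -0.06, 0.3], [-0.008, -0.06, 0.3]], jaw=[0.55, 0.55, 0.55, 0.55, 0.55, 0.55, 0.55, 0.55])

```text
t: 11.72
tcp_pos: [485.1, 49.2, 333.9]
orientation: [0.183, 0.089, 0.752, -0.627]
contact_force: [0.3, 1.3, -0.0]
width: 47.0
```

```bash
python3 - <<'E'
from h import *
state();Rt=graspR(45,20);  go(OR-5*Grack[:,2]-90*Rt.as_matrix()[:,1],Rt)
E
```

```text
t 11.7167 tcp [485.1  49.2 333.9] grasp [504.7  60.  284.8] 
axes y [ 0.363  0.199 -0.91 ] z [ 0.164 -0.975 -0.148] q [-0.168 -0.303  2.097  0.305  1.026  1.15 ] F [ 0.3  1.3 -0. ] w 47.0
t 11.7167 lin mm [  37.3   87.8 -220.9] share [0.0934, 0.2196, -0.5522] | 241.0 twist deg [-0.5  -4.44 21.08] share [-0.0083, -0.074, 0.3513] target tcp [446.6 278.6 272.1]
```

Call:
step_arm(linear=[[0.093, 0.03, -0.1], [0.093, 0.1, -0.2], [0.093, 0.15, -0.3], [0.093, 0.2, -0.4], [0.093, 0.22, -0.5], [0.093, 0.22, -0.552], [0.093, 0.22, -0.552], [0.093, 0.22, -0.552]], twist=[[-0.008, -0.07, 0.12], [-0.008, -0.074, 0.24], [-0.008, -0.074, 0.351], [-0.008, -0.074, 0.351], [-0.008, -0.074, 0.351], [-0.008, -0.074, 0.351], [-0.008, -0.074, 0.351], [-0.008, -0.074, 0.351]], jaw=[0.55, 0.55, 0.55, 0.55, 0.55, 0.55, 0.55, 0.55])

```text
t: 12.38
tcp_pos: [446.9, 278.2, 271.2]
orientation: [0.325, 0.198, 0.718, -0.583]
contact_force: [0.1, -0.8, 0.2]
width: 47.2
```

Call:
step_arm(linear=[[0, 0, 0], [0, 0, 0]], twist=[[0, 0, 0], [0, 0, 0]], jaw=[0.55, 0.55])

```text
t: 12.55
tcp_pos: [447.5, 276.7, 271.6]
orientation: [0.325, 0.198, 0.718, -0.583]
contact_force: [-0.6, -0.1, -0.6]
width: 46.8
```

```bash
python3 - <<'E'
from h import *
shot("w6",OR);state();Rt=graspR(45,20);  go(OR-5*Grack[:,2],Rt)
p=cv2.imread("pics/w6.png");np.save
z=np.load("pics/w6.npz");hsv=cv2.cvtColor(z["p"],cv2.COLOR_RGB2HSV);m=cv2.inRange(hsv,np.array((5,225,150)),np.array((14,255,255)));m[150:]=0
a=np.argwhere(m);print("orange px mean",a.mean(0)[::-1],a.min(0)[::-1],a.max(0)[::-1])
E
```

```text
-100 [273. 304.] -35 [273. 256.] -10 [273. 232.] 55 [274. 150.] 81 [274. 105.] 99 [274.  67.] t 12.6 tcp [447.9 276.  272. ] grasp [483.8 289.  233.8] 
axes y [ 0.664  0.24  -0.708] z [ 0.233 -0.966 -0.109] q [ 0.452 -0.255  2.277 -0.219  0.347  2.006] F [ 0.5 -0.   0.1] w 47.1
t 12.6 lin mm [ 0.6 89.6 -2.9] share [0.0014, 0.2241, -0.0073] | 90.0 twist deg [-0.1   0.18  0.04] share [-0.0016, 0.0029, 0.0007] target tcp [506.4 300.3 208.5]<stdin>:5: RuntimeWarning: Mean of empty slice.
  ret = um.true_divide(
Traceback (most recent call last):
ValueError: zero-size array to reduction operation minimum which has no identity
```

View pics/w6.png

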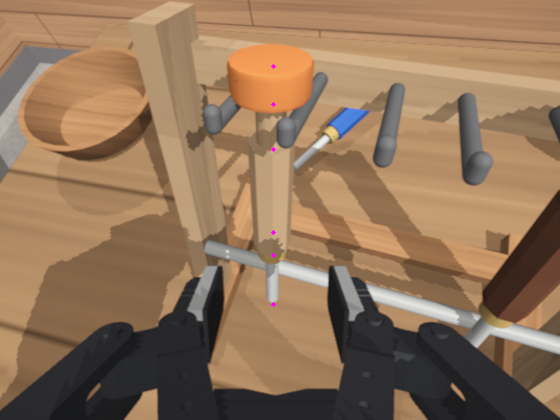

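Overlay dots lie on the orange gouge's axis (tip 273,304; ferrule 273,256) and the jaws are centred. Grasping. This was my last picture, so from here I check numerically.

Call:
step_arm(linear=[[0, 0.06, -0.007], [0, 0.12, -0.007], [0, 0.18, -0.007], [0, 0.224, -0.007], [0, 0.224, -0.007], [0, 0.224, -0.007], [0, 0.224, -0.007]], twist=[[0, 0, 0], [0, 0, 0], [0, 0, 0], [0, 0, 0], [0, 0, 0], [0, 0, 0], [0, 0, 0]], jaw=[0.55, 0.55, 0.55, 0.55, 0.55, 0.55, 0.55])

```text
t: 13.18
tcp_pos: [508.1, 299.6, 211.4]
orientation: [0.325, 0.201, 0.717, -0.583]
contact_force: [-0.5, 0.4, 0.5]
width: 47.1
```

Call:
step_arm(linear=[[0, 0, 0], [0, 0, 0], [0, 0, 0], [0, 0, 0], [0, 0, 0], [0, 0, 0], [0, 0, 0]], twist=[[0, 0, 0], [0, 0, 0], [0, 0, 0], [0, 0, 0], [0, 0, 0], [0, 0, 0], [0, 0, 0]], jaw=[0.4, 0.3, 0.2, 0.2, 0.15, 0.15, 0.15])

```text
t: 13.77
tcp_pos: [508.5, 300.9, 212.7]
orientation: [0.326, 0.202, 0.717, -0.582]
contact_force: [-5.5, -4.3, 5.8]
width: 23.5
```

```bash
python3 - <<'E'
from h import *
state();o=env.observe();print(o["tcp_pos"].tolist(),o["orientation"].tolist());R0=rot(o["orientation"])
np.savez("og.npz",p=o["tcp_pos"],q=o["orientation"])
g=Grack[:,2];out=-Grack[:,0] if Grack[0,0]>0 else Grack[:,0]
for nm,v in(("lift14",14*g),("out95",95*out)): print(nm,(R0.inv().apply(v)/400).round(4).tolist())
E
```

```text
t 13.7667 tcp [508.5 300.9 212.7] grasp [544.6 313.9 174.7] 
axes y [ 0.669  0.242 -0.703] z [ 0.233 -0.966 -0.11 ] q [ 0.442  0.011  2.177 -0.393  0.178  2.181] F [-5.5 -4.3  5.8] w 23.5
[508.45922970168897, 300.8547071506231, 212.7065600181725] [0.3260255338126778, 0.2015045662761949, 0.71726906810118, -0.5819178163772493]
lift14 [-0.0314, -0.0154, 0.0001]
out95 [0.0985, -0.2016, -0.0779]
```

Call:
step_arm(linear=[[-0.016, -0.01, 0], [-0.032, -0.016, 0], [-0.034, -0.018, 0], [-0.034, -0.018, 0], [-0.034, -0.018, 0]], twist=[[0, 0, 0], [0, 0, 0], [0, 0, 0], [0, 0, 0], [0, 0, 0]], jaw=[0.1, 0.1, 0.1, 0.1, 0.1])

```text
t: 14.18
tcp_pos: [512.4, 300.0, 225.1]
orientation: [0.325, 0.2, 0.717, -0.583]
contact_force: [1.2, 0.2, -2.4]
width: 23.4
```

```bash
python3 - <<'E'
from h import *
state();z=np.load("og.npz");print((env.observe()["tcp_pos"]-z["p"])@Grack)
E
```

```text
t 14.1833 tcp [512.4 300.  225.1] grasp [548.4 312.9 186.9] 
axes y [ 0.666  0.24  -0.706] z [ 0.233 -0.966 -0.109] q [ 0.437 -0.006  2.164 -0.313  0.209  2.096] F [ 1.2  0.2 -2.4] w 23.4
[-0.45230262 -0.57554837 13.00292513]
```

Lifted 13 mm. Now out along the prongs.

Call:
step_arm(linear=[[0.02, -0.042, -0.016], [0.045, -0.092, -0.036], [0.075, -0.153, -0.06], [0.1, -0.205, -0.079], [0.1, -0.205, -0.079], [0.1, -0.205, -0.079], [0.1, -0.205, -0.079]], twist=[[0, 0, 0], [0, 0, 0], [0, 0, 0], [0, 0, 0], [0, 0, 0], [0, 0, 0], [0, 0, 0]], jaw=[0.1, 0.1, 0.1, 0.1, 0.1, 0.1, 0.1])

```text
t: 14.77
tcp_pos: [422.5, 307.3, 258.8]
orientation: [0.325, 0.201, 0.717, -0.582]
contact_force: [0.8, 0.3, -1.9]
width: 23.4
```

```bash
cat >> h.py <<'E'
def placeO(dz):
    z=np.load("og.npz"); Rp=placeR(rot(z["q"])); y=fr(RE)[1]
    tcp=Grest@(Grack.T@(z["p"]-OR))+RO+[0,0,115]+70*y+Grest@np.array([-6.6,-0.4,1.9])
    go(tcp+54*Rp.as_matrix()[:,1]+[0,0,dz],Rp); return Rp
E
python3 - <<'E'
from h import *
state();print(placeO(90).as_matrix().round(2)[:,1:].tolist())
E
```

```text
t 14.7667 tcp [422.5 307.3 258.8] grasp [458.5 320.3 220.7] 
axes y [ 0.667  0.241 -0.705] z [ 0.233 -0.966 -0.11 ] q [ 0.562 -0.231  2.287 -0.467  0.343  2.322] F [ 0.8  0.3 -1.9] w 23.4
t 14.7667 lin mm [-59.  -26.8 512.9] share [-0.1474, -0.0669, 1.2822] | 517.0 twist deg [ -8.85   5.48 -39.08] share [-0.1476, 0.0913, -0.6513] target tcp [ 566.  -189.3  262.7]
[[0.03, 0.21], [0.3, -0.94], [-0.95, -0.28]]
```

Call:
step_arm(linear=[[-0.1, -0.1, 0.1], [-0.14, -0.1, 0.8], [-0.14, -0.1, 0.8], [-0.14, -0.1, 0.8], [-0.14, -0.1, 0.8], [-0.14, -0.1, 0.8], [-0.14, -0.1, 0.8], [-0.14, -0.1, 0.8]], twist=[[0, 0, 0], [-0.02, 0.01, -0.1], [-0.05, 0.03, -0.2], [-0.07, 0.04, -0.3], [-0.09, 0.05, -0.4], [-0.09, 0.05, -0.4], [-0.09, 0.05, -0.4], [-0.09, 0.05, -0.4]], jaw=[0.1, 0.1, 0.1, 0.1, 0.1, 0.1, 0.1, 0.1])

```text
t: 15.43
tcp_pos: [488.1, 70.7, 286.5]
orientation: [0.186, 0.043, 0.782, -0.594]
contact_force: [3.5, -1.5, -2.5]
width: 22.0
```

```bash
python3 - <<'E'
from h import *
state();placeO(90)
E
```

```text
t 15.4333 tcp [488.1  70.7 286.5] grasp [503.7  86.4 237.2] 
axes y [ 0.288  0.291 -0.912] z [ 0.24  -0.944 -0.226] q [-0.159 -0.201  2.108  0.402  1.017  1.028] F [ 3.5 -1.5 -2.5] w 22.0
t 15.4333 lin mm [-24.1 -31.5 269.5] share [-0.0602, -0.0788, 0.6738] | 272.0 twist deg [ -2.92   2.55 -14.68] share [-0.0486, 0.0425, -0.2447] target tcp [ 566.  -189.3  262.7]
```

Call:
step_arm(linear=[[-0.06, -0.079, 0.08], [-0.06, -0.079, 0.2], [-0.06, -0.079, 0.674], [-0.06, -0.079, 0.674], [-0.06, -0.079, 0.674], [-0.06, -0.079, 0.674], [-0.06, -0.079, 0.674], [-0.06, -0.079, 0.674]], twist=[[-0.02, 0.02, -0.1], [-0.048, 0.042, -0.245], [-0.048, 0.042, -0.245], [-0.048, 0.042, -0.245], [-0.048, 0.042, -0.245], [-0.048, 0.042, -0.245], [-0.048, 0.042, -0.245], [-0.048, 0.042, -0.245]], jaw=[0.1, 0.1, 0.1, 0.1, 0.1, 0.1, 0.1, 0.1])

```text
t: 16.1
tcp_pos: [566.4, -199.4, 262.6]
orientation: [0.091, -0.042, 0.795, -0.598]
contact_force: [-0.3, 1.1, -1.9]
width: 21.7
```

Call:
step_arm(linear=[[0, 0, 0], [0, 0, 0], [0, 0, 0]], twist=[[0, 0, 0], [0, 0, 0], [0, 0, 0]], jaw=[0.1, 0.1, 0.1])

```text
t: 16.35
tcp_pos: [565.5, -190.9, 265.9]
orientation: [0.094, -0.045, 0.796, -0.596]
contact_force: [0.6, -0.3, -1.7]
width: 21.8
```

```bash
python3 - <<'E'
from h import *
state();placeO(35)
check(70,"ck5",(4,200,100),(15,255,255),90)
E
```

```text
t 16.35 tcp [ 565.5 -190.9  265.9] grasp [ 567.7 -175.4  214.2] 
axes y [ 0.04   0.286 -0.957] z [ 0.202 -0.941 -0.273] q [-0.548  0.235  1.685  0.275  1.349  0.747] F [ 0.6 -0.3 -1.7] w 21.8
t 16.35 lin mm [ 4.9 56.2 14.5] share [0.0121, 0.1405, 0.0361] | 58.0 twist deg [-0.63 -0.15 -0.39] share [-0.0105, -0.0025, -0.0065] target tcp [ 566.  -189.3  207.7]
top 218 knob lane-frame med [ 75.7  -3.6 277.5] p5 [ 64.3 -18.8 263. ] p95 [ 90.7  10.9 284.5] px [362.8 160.3] model knob mid px [358.8 162.4]
scene 137 knob lane-frame med [ 83.5   5.8 272.4] p5 [ 70.9 -17.  260.6] p95 [ 94.6  15.  283. ] px [203.2 154.1] model knob mid px [205.2 161.2]
```

The knob reads about 10 mm high, so the gouge may have pivoted in the pads. I check its axis from wrist depth.

```bash
cat > ax.py <<'E'
from h import *
c=imaging.get_calibration("wrist"); o=env.observe(); p,d=imaging.capture("wrist"); C=cloud(d,c)
x,y,k=fr(RE); F=np.column_stack([x,y,k]); cr=(c["xyz"]-RO-70*y)@F
L=(C-RO-70*y)@F; hsv=cv2.cvtColor(p,cv2.COLOR_RGB2HSV)
base=(o["tcp_pos"]+54*rot(o["orientation"]).as_matrix()[:,1]-RO-70*y)@F
print("grasp lane",base.round(1),"cam",cr.round(0))
for xs in range(int(base[0])+14,int(base[0])+100,7):
    m=(np.abs(L[...,0]-xs)<3.5)&(np.abs(L[...,1]-base[1])<32)&(L[...,2]>base[2]-25)&(L[...,2]<base[2]+90)&(d>0)
    q=L[m]
    if len(q)>10:
        i=q[:,2]>np.percentile(q[:,2],97)-7
        print(xs,"n",len(q),"lat mid",((np.percentile(q[:,1],2)+np.percentile(q[:,1],98))/2).round(1),"halfw",((np.percentile(q[:,1],98)-np.percentile(q[:,1],2))/2).round(1),"ridge z",np.percentile(q[:,2],97).round(1))
E
python3 ax.py
```

```text
grasp lane [ -1.3  -1.3 214.8] cam [ 70. -24. 342.]
13 n 7520 lat mid -13.9 halfw 19.0 ridge z 283.2
20 n 787 lat mid -0.9 halfw 10.5 ridge z 238.4
27 n 930 lat mid -1.4 halfw 10.5 ridge z 243.7
34 n 1138 lat mid -1.8 halfw 10.5 ridge z 249.4
41 n 1402 lat mid -2.5 halfw 10.5 ridge z 254.9
48 n 2178 lat mid -2.4 halfw 11.0 ridge z 255.5
55 n 1930 lat mid -1.2 halfw 11.5 ridge z 260.2
62 n 2053 lat mid -5.2 halfw 10.3 ridge z 281.3
69 n 6678 lat mid -5.6 halfw 15.0 ridge z 286.4
76 n 8639 lat mid -6.6 halfw 15.9 ridge z 287.9
83 n 6937 lat mid -5.3 halfw 17.7 ridge z 283.3
90 n 4315 lat mid -4.3 halfw 17.0 ridge z 275.0
97 n 283 lat mid -10.8 halfw 6.7 ridge z 265.3
```

The wrist depth shows the orange gouge at 38° instead of 30° with the knob 4° to −y. Its origin is at lane (8.7, −0.5, 214). I correct the pose for that.

```bash
cat > pl.py <<'E'
from h import *
import sys
# args: origin now (lane x,y,z), elev now, yaw now deg (knob to +y pos), target x,y,z
a=[float(v) for v in sys.argv[1:]]
x,y,k=fr(RE); F=np.column_stack([x,y,k]); O=RO+70*y
on=O+F@np.array(a[:3]); ot=O+F@np.array(a[5:8])
now=frame(RE+np.radians(a[4]),a[3]); Q=R.from_matrix(Grest@now.T)
o=env.observe(); R0=rot(o["orientation"]); Rn=Q*R0
tcp=ot+Q.apply(o["tcp_pos"]-on)
print(Rn.as_matrix()[:,1:].round(3).tolist()); go(tcp+54*Rn.as_matrix()[:,1],Rn)
E
python3 pl.py 8.7 -0.5 214 38 -3.7 2 0 165
```

```text
[[-0.111, 0.224], [0.282, -0.927], [-0.953, -0.3]]
t 16.5 lin mm [ 2.9 45.9 13.6] share [0.0072, 0.1146, 0.034] | 48.0 twist deg [-1.75 -1.26 -8.54] share [-0.0292, -0.0209, -0.1424] target tcp [ 567.5 -190.5  218.8]
```

Call:
step_arm(linear=[[0.0, 0.04, 0.02], [0.007, 0.08, 0.034], [0.007, 0.115, 0.034], [0.007, 0.115, 0.034], [0.007, 0.115, 0.034], [0.007, 0.115, 0.034], [0.007, 0.115, 0.034]], twist=[[-0.015, -0.01, -0.07], [-0.029, -0.021, -0.142], [-0.029, -0.021, -0.142], [-0.029, -0.021, -0.142], [-0.029, -0.021, -0.142], [-0.029, -0.021, -0.142], [-0.029, -0.021, -0.142]], jaw=[0.1, 0.1, 0.1, 0.1, 0.1, 0.1, 0.1])

```text
t: 17.08
tcp_pos: [567.8, -191.7, 219.7]
orientation: [0.058, -0.111, 0.798, -0.589]
contact_force: [-0.2, 0.3, -1.7]
width: 22.1
```

```bash
python3 ax.py; python3 - <<'E'
from h import *
state();check(70,"ck6",(4,200,100),(15,255,255),50)
E
```

```text
grasp lane [ -7.2  -2.6 168.2] cam [ 82. -21. 284.]
7 n 6185 lat mid -11.0 halfw 21.7 ridge z 230.1
14 n 7013 lat mid -13.1 halfw 18.6 ridge z 238.1
21 n 2369 lat mid -13.0 halfw 21.5 ridge z 230.0
28 n 934 lat mid -0.9 halfw 10.4 ridge z 194.6
35 n 1132 lat mid -1.0 halfw 10.5 ridge z 198.8
42 n 1515 lat mid -1.1 halfw 10.4 ridge z 202.5
49 n 2325 lat mid 0.5 halfw 11.9 ridge z 201.5
56 n 1458 lat mid -0.9 halfw 7.7 ridge z 205.9
63 n 963 lat mid -0.9 halfw 9.4 ridge z 224.2
70 n 5430 lat mid -2.1 halfw 14.9 ridge z 227.8
77 n 8350 lat mid -2.9 halfw 15.8 ridge z 230.2
84 n 8809 lat mid -1.3 halfw 17.7 ridge z 227.2
91 n 4897 lat mid -0.5 halfw 16.9 ridge z 215.7
t 17.1333 tcp [ 567.8 -191.9  219.8] grasp [ 562.  -176.7  168.3] 
axes y [-0.108  0.281 -0.954] z [ 0.223 -0.928 -0.299] q [-0.518  0.351  1.633  0.195  1.4    0.755] F [-0.1  0.6 -2.4] w 21.8
top 183 knob lane-frame med [ 76.    0.5 220.7] p5 [ 66.3 -15.9 206.3] p95 [ 89.9  15.6 228.1] px [356.4 166.5] model knob mid px [355.7 166.3]
scene 138 knob lane-frame med [ 84.3   8.5 215.1] p5 [ 71.3 -12.1 200.9] p95 [ 93.3  19.2 226.1] px [205.8 175.3] model knob mid px [206.6 175.2]
```

Slope is now 29.5°, laterally centred, and both cameras match to 1 px at 50 mm above. Lowering.

```bash
python3 - <<'E'
from h import *
R0=rot(env.observe()["orientation"])
for v in([-1,1,-42],[0,0,-1]): print((R0.inv().apply(v)/400).round(5))
E
```

```text
[-0.00218  0.10108  0.02855]
[-0.0001   0.00238  0.00075]
```

Call:
step_arm(linear=[[-0.001, 0.03, 0.008], [-0.002, 0.06, 0.017], [-0.002, 0.08, 0.0225], [-0.002, 0.093, 0.026], [-0.002, 0.101, 0.0285], [-0.002, 0.101, 0.0285], [-0.002, 0.101, 0.0285]], twist=[[0, 0, 0], [0, 0, 0], [0, 0, 0], [0, 0, 0], [0, 0, 0], [0, 0, 0], [0, 0, 0]], jaw=[0.1, 0.1, 0.1, 0.1, 0.1, 0.1, 0.1])

```text
t: 17.82
tcp_pos: [566.3, -190.5, 175.9]
orientation: [0.057, -0.111, 0.799, -0.588]
contact_force: [-0.2, -0.4, -1.4]
width: 21.8
```

Call:
step_arm(linear=[[0, 0.0024, 0.0007], [0, 0.0048, 0.0015], [0, 0.0072, 0.0022], [0, 0.0096, 0.003], [0, 0.0096, 0.003]], twist=[[0, 0, 0], [0, 0, 0], [0, 0, 0], [0, 0, 0], [0, 0, 0]], jaw=[0.1, 0.1, 0.1, 0.1, 0.1])

```text
t: 18.23
tcp_pos: [566.5, -191.0, 173.4]
orientation: [0.058, -0.111, 0.798, -0.589]
contact_force: [-1.5, -1.3, 3.9]
width: 21.5
```

```bash
python3 ax.py; python3 - <<'E'
from h import *
state();check(70,"ck7",(4,200,100),(15,255,255),4)
E
```

```text
grasp lane [ -8.6  -1.9 121.9] cam [ 80. -20. 238.]
6 n 6381 lat mid -10.6 halfw 21.4 ridge z 184.1
13 n 6978 lat mid -12.8 halfw 18.8 ridge z 191.8
20 n 1973 lat mid -12.1 halfw 21.6 ridge z 183.6
27 n 1287 lat mid 0.6 halfw 22.4 ridge z 148.1
34 n 2362 lat mid 1.4 halfw 23.8 ridge z 151.9
41 n 3313 lat mid -2.2 halfw 29.7 ridge z 155.5
48 n 4126 lat mid -4.9 halfw 27.6 ridge z 154.6
55 n 3349 lat mid -13.2 halfw 19.8 ridge z 158.9
62 n 1245 lat mid -11.5 halfw 20.4 ridge z 177.5
69 n 5443 lat mid -1.2 halfw 15.0 ridge z 181.1
76 n 8340 lat mid -2.0 halfw 15.8 ridge z 183.5
83 n 8697 lat mid -0.3 halfw 17.7 ridge z 180.4
90 n 4661 lat mid 0.5 halfw 17.0 ridge z 168.7
t 18.2833 tcp [ 566.5 -191.   173.4] grasp [ 560.6 -175.8  121.9] 
axes y [-0.11   0.282 -0.953] z [ 0.223 -0.928 -0.3  ] q [-0.517  0.405  1.659  0.198  1.325  0.739] F [-1.9 -1.3  3.5] w 21.8
top 169 knob lane-frame med [ 74.3   1.7 174. ] p5 [ 64.9 -15.3 161.3] p95 [ 88.2  15.8 181.4] px [352.9 171.4] model knob mid px [352.5 170.4]
scene 124 knob lane-frame med [ 83.1  10.1 168.6] p5 [ 69.8  -8.3 156. ] p95 [ 92.3  21.2 179.7] px [208.1 191. ] model knob mid px [208.  190.8]
```

Call:
step_arm(linear=[[0, 0.002, 0.0006], [0, 0.004, 0.0012], [0, 0.004, 0.0012]], twist=[[0, 0, 0], [0, 0, 0], [0, 0, 0]], jaw=[0.1, 0.1, 0.1])

```text
t: 18.63
tcp_pos: [566.6, -191.1, 173.2]
orientation: [0.058, -0.112, 0.799, -0.589]
contact_force: [-3.4, -1.0, 10.3]
width: 21.9
```

Seated at about 10 N. Releasing slowly.

Call:
step_arm(linear=[[0, -0.002, -0.0006], [0, -0.002, -0.0006], [0, -0.002, -0.0006], [0, -0.002, -0.0006], [0, -0.002, -0.0006], [0, -0.002, -0.0006], [0, -0.002, -0.0006]], twist=[[0, 0, 0], [0, 0, 0], [0, 0, 0], [0, 0, 0], [0, 0, 0], [0, 0, 0], [0, 0, 0]], jaw=[0.27, 0.29, 0.32, 0.36, 0.42, 0.46, 0.46])

```text
t: 19.22
tcp_pos: [566.0, -190.4, 171.0]
orientation: [0.057, -0.112, 0.799, -0.588]
contact_force: [0.4, 0.3, -0.7]
width: 39.2
```

```bash
python3 - <<'E'
from h import *
state();check(70,"ck8",(4,200,100),(15,255,255),0); check(0,"ck8g",(50,130,40),(85,255,255),0)
E
```

```text
t 19.2167 tcp [ 566.  -190.4  171. ] grasp [ 560.  -175.1  119.5] 
axes y [-0.111  0.283 -0.953] z [ 0.222 -0.927 -0.301] q [-0.517  0.407  1.661  0.198  1.322  0.739] F [ 0.4  0.3 -0.7] w 39.2
top 172 knob lane-frame med [ 73.9   1.7 174.4] p5 [ 64.7 -14.8 160. ] p95 [ 88.3  16.7 181.1] px [352.6 171.4] model knob mid px [352.2 170.7]
scene 131 knob lane-frame med [ 83.2  10.6 168.4] p5 [ 69.9  -9.3 155.9] p95 [ 91.9  21.7 179.7] px [208.1 191.2] model knob mid px [208.2 192.1]
top 73 knob lane-frame med [ 76.8   9.3 172.8] p5 [ 68.1  -0.6 159.7] p95 [ 88.8  17.6 179.8] px [380.5 168.2] model knob mid px [383.6 168.8]
scene 63 knob lane-frame med [ 79.9   8.  173.5] p5 [ 68.1  -8.1 159. ] p95 [ 90.   17.6 179.4] px [195.5 179.3] model knob mid px [195.3 182. ]
```

Call:
step_arm(linear=[[0, -0.025, 0], [0, -0.06, 0], [0, -0.1, 0], [0, -0.18, -0.02], [0, -0.26, -0.05], [0, -0.34, -0.08], [0, -0.4, -0.1], [0, -0.4, -0.1]], twist=[[0, 0, 0], [0, 0, 0], [0, 0, 0], [0, 0, 0], [0, 0, 0], [0, 0, 0], [0, 0, 0], [0, 0, 0]], jaw=[0.46, 0.46, 0.46, 0.46, 0.46, 0.46, 0.46, 0.46])

```text
t: 20.08
tcp_pos: [577.8, -200.2, 346.0]
orientation: [0.062, -0.108, 0.796, -0.592]
contact_force: [0.8, -0.5, 0.4]
width: 39.4
```

```bash
cat > fin.py <<'E'
from h import *
state()
c=imaging.get_calibration("wrist"); p,d=imaging.capture("wrist"); C=cloud(d,c); cv2.imwrite("pics/fin.png",p[:,:,::-1])
x,y,k=fr(RE); F=np.column_stack([x,y,k])
for nm,ly in(("green",0),("orange",70),("parked",-70)):
    L=(C-RO-ly*y)@F
    print(nm)
    for xs in(-85,-75,-65,-50,-40,-20,-10,0,10,20,45,55,75,85):
        ax=115+xs*np.tan(np.pi/6)
        m=(np.abs(L[...,0]-xs)<2)&(np.abs(L[...,1])<30)&(L[...,2]>ax-3)&(L[...,2]<ax+32)
        q=L[m]
        if len(q)>8:
            top=np.percentile(q[:,2],97); w=q[q[:,2]>top-6]; print("  x",xs,"n",len(q),"lat",((w[:,1].min()+w[:,1].max())/2).round(1),"ridge-axis",(top-ax).round(1))
E
python3 fin.py; python3 - <<'E'
from h import *
check(70,"ck9",(4,200,100),(15,255,255),0); check(0,"ck9g",(50,130,40),(85,255,255),0)
p,d=imaging.capture("top");C=cloud(d,imaging.get_calibration("top"))
print("black",np.median(C[198:210,190:201].reshape(-1,3),0),"vase",C[288,285],"oil",C[127,284],"white",np.median(C[166:172,412:422].reshape(-1,3),0))
d0=np.load("pics/top0.npz")["d"];C0=cloud(d0,imaging.get_calibration("top"))
print("before",np.median(C0[198:210,190:201].reshape(-1,3),0),C0[288,285],C0[127,284],np.median(C0[166:172,412:422].reshape(-1,3),0))
E
```

```text
t 20.0833 tcp [ 577.8 -200.2  346. ] grasp [ 572.6 -185.3  294.4] 
axes y [-0.098  0.276 -0.956] z [ 0.227 -0.929 -0.291] q [-0.521  0.259  1.503  0.192  1.607  0.791] F [ 0.8 -0.5  0.4] w 39.4
green
  x -85 n 17 lat 2.2 ridge-axis 6.7
  x -75 n 25 lat 2.0 ridge-axis 6.2
  x -65 n 65 lat 1.1 ridge-axis 16.1
  x -50 n 108 lat 2.0 ridge-axis 6.4
  x -20 n 105 lat 2.0 ridge-axis 15.3
  x -10 n 114 lat 2.1 ridge-axis 15.1
  x 0 n 123 lat 1.7 ridge-axis 15.6
  x 10 n 132 lat 2.9 ridge-axis 15.3
  x 20 n 147 lat 2.3 ridge-axis 15.5
  x 45 n 228 lat 2.7 ridge-axis 14.4
  x 55 n 131 lat 1.9 ridge-axis 10.6
  x 75 n 439 lat 1.8 ridge-axis 24.3
  x 85 n 504 lat 2.1 ridge-axis 12.1
orange
  x -85 n 15 lat 1.6 ridge-axis 6.3
  x -75 n 20 lat 1.4 ridge-axis 6.4
  x -65 n 58 lat 1.5 ridge-axis 16.2
  x -50 n 91 lat -0.3 ridge-axis 6.3
  x -20 n 93 lat 1.5 ridge-axis 15.9
  x -10 n 96 lat 1.4 ridge-axis 16.2
  x 0 n 103 lat 1.7 ridge-axis 16.6
  x 10 n 116 lat 1.8 ridge-axis 16.6
  x 20 n 123 lat 1.5 ridge-axis 16.9
  x 45 n 205 lat 1.9 ridge-axis 14.1
  x 55 n 116 lat 2.0 ridge-axis 12.3
  x 75 n 
[... 829 characters left out ...]
] px [208.1 190.8] model knob mid px [208.2 192.1]
top 84 knob lane-frame med [ 77.8   9.3 171.8] p5 [ 67.3  -5.4 159.5] p95 [ 88.9  18.3 182.6] px [381.2 167.9] model knob mid px [383.6 168.8]
scene 55 knob lane-frame med [ 79.5   7.6 172.3] p5 [ 67.9  -5.2 160. ] p95 [ 91.8  18.7 180.1] px [195.7 179.4] model knob mid px [195.3 182. ]
black [566.9867592  161.64147911 266.76596305] vase [392.26834601 -16.46665714 125.59506319] oil [750.86121125 -21.94724306 152.45292335] white [ 564.56759784 -187.99978361  603.45943349]
before [567.02060998 161.67658567 266.56808749] [392.07980304 -16.60421052 119.71800578] [752.60888827 -22.12830191 146.14003589] [ 646.05205856 -308.72228254  177.01652286]
```

```bash
python3 -c "
from bench import env
print(env.hand_in())"
```

```text
the job is handed in; nothing more can be done
None
```

I laid the green and orange gouges in their own colour's lanes, in both V notches with the knobs at the high end, and handed the job in after about 20 s of the 72 s. The hand-in gives no verdict, so the result below is from my own measurements.

- **Placement:** In the last wrist-camera depth check, both gouges showed the same height and 30° slope as the parked one, to about 2 mm. Both lay about 2 mm off my estimate of their lane's middle line. The parked gouge reads the same offset, so it is probably an error in my estimate of the rest's position.
- **Distance to the stop:** The knob positions put both gouges within a few mm of their place along the lane. I did not measure the orange gouge's tip gap directly.
- **Other objects:** The black gouge, vase and oil bottle were where they started, within about 2 mm sideways. The top camera's before-and-after heights for the vase and bottle differed by about 6 mm, which I took as depth noise. The arm hid the parked knob in the last top view, but wrist depth showed that gouge in its lane.

**What went wrong on the way:**
- My first approach to the rack ran the wrist into its joint limits, so I changed to a steeper, more radial approach.
- The green gouge touched the notches about 8 mm earlier than I had modelled, reaching about 32 N before I backed off; the limit is 40 N.
- The orange gouge had turned 8° in the grip. I found this from wrist depth and corrected it before laying it down at about 10 N.
- All 12 pictures were used before the orange gouge was laid, so its placement was checked by numbers only.

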